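# Set out the instrument tray and bottle stands for surgery

## Task

Set out the kit for the next surgery: slide the tray's partition so that the hex driver fits and lies flat in the ribbed, lined compartment, with the drill-bit box flat in the bare compartment on the other side of the partition. Stand the amber bottle, the dropper bottle and the vial upright in the three stands, each fully down in the well that matches its diameter.

Things in the scene. Friction and masses are not known exactly. Their poses are not given: they have to be found in the camera images.
- tray: fixed shallow metal tray, inside 270 mm long (its y) x 112 mm wide (x), walls 3 mm, rim 26 mm above the bench. Origin on the bench at its centre, z up. A partition slides along y. Lined compartment: its +y end (robot's left), dark ribbed mat from y = -22 mm to the end, mat top 8 to 9 mm above the bench; it does not stop the partition. Bare compartment: the -y end, floor 5 mm above the bench
- partition (a joint): 3 mm sheet across the tray, at tray y = 0.077 - value (m); value 0 to 0.110, grows as the lined compartment gets longer; starts at 0 to 0.03, too short for the driver; about 0.1 (mat's edge) suits both. Top of sheet 31 mm above the bench; in its middle (x = 0) a black grip block, 12 mm along y, 40 mm along x, 30 to 51 mm above the bench: pinch it across y. 2.5 N of friction, stays put
- hex_driver: hex screwdriver, 130 mm long, lying along its y: red round handle 18 mm thick from y = -11 to +65 mm, thin steel shaft from y = -11 to -65 mm; 50 g. Origin at mid-length, at the underside of the handle (axis at z = 9.5 mm). Balances near y = +25 mm: grip the handle there across x. Starts with y roughly along world y. May finally point either way, rolled or oblique
- bit_box: small closed drill-bit box, dark base and clear lid (does not open), 54 mm (x) x 82 mm (y) x 21 mm high, 75 g; the fingers meet its sides at 50 mm. Origin at the centre of the underside, z up. Starts with y roughly along world y. Grip it across x. In the tray its 82 mm side goes across the tray (box y along tray x)
- cement_bottle: white dropper bottle with a long pointed tip, the middle one of the three vessels: body 34 mm in diameter and 52 mm high, 83 mm high in all, 45 g. Origin at the centre of its base, z up. The three vessels swap places between starts
- vial: glass vial with a crimped cap, the smallest vessel: body 24 mm in diameter and 46 mm high, 53 mm high in all, 41 g. Origin at the centre of its base, z up
- agent_bottle: amber bottle, the largest vessel, 132 mm high, 220 g: body 44 mm in diameter and 78 mm high, above it a keyed collar about 33 mm wide, 78 to 100 mm up, then a thin spout. Centred on its origin within 2 mm. Grip the collar at 90 to 95 mm, so that the gripper's body stays above the spout. Origin at the centre of its base, z up
- stand_large: fixed turned dark metal stand with the widest well, for the amber bottle: base disc 81 mm across, 5 mm thick; one cup with a round well 55 mm wide, flaring to 67 mm at the rim, 30 mm above the bench; well floor 8 mm above the bench. Origin on the bench under the well's centre, z up. The stands swap places between starts
- stand_medium: fixed turned dark metal stand with the middle-sized well, for the dropper bottle: base disc 69 mm across, 5 mm thick; one cup with a round well 43 mm wide, flaring to 55 mm at the rim, 26 mm above the bench; well floor 8 mm above the bench. Origin on the bench under the well's centre, z up. The stands swap places between starts
- stand_small: fixed turned dark metal stand with the narrowest well, for the vial: base disc 57 mm across, 5 mm thick; one cup with a round well 31 mm wide, flaring to 43 mm at the rim, 22 mm above the bench; well floor 8 mm above the bench. Origin on the bench under the well's centre, z up. The stands swap places between starts
Not all that is in view belongs to the job. There is more than one size of the cement_bottle; the job needs the smaller.

How it is judged:
By the outcome, as a careful person would: the job done as asked, in the order asked, and still so for the second after the job is handed in, with the robot touching nothing.
It also fails if it takes over 115 s, if anything falls off the work surface, if the arm or the gripper's body presses on something with over 40 N, if the wrist force passes 120 N, or if a joint passes its speed limit or range.

## Robot

A 6-joint arm with a two-finger parallel gripper is mounted at the origin on a cart in front of the work surface, level with it; the furniture and walls round the work are solid. World frame = base frame: x ahead of the robot, y to its left, z up, the work surface at z = 0. Lengths are in m, angles in degrees, forces in N, time in s.
With the tool pointing down it reaches from about 0.25 to 0.775 m from the base axis. Payload 4 kg.
Tool frame: the origin (TCP) lies at the very end of the fingers, on their centre line; the grasp point (between the pads) lies 19 mm behind it; z points along the fingers, y is the line along which they close (so a half turn about z gives the same grasp; the last joint's range is limited). The gripper opens to 85 mm and grips with 20 to 120 N. Pads are 22 mm wide; open, the fingers measure 114 mm over their backs; the gripper's body (76 mm by 85 mm) begins 54 mm behind the grasp point. The pads swing forward as they close: fully open they stand 13 mm farther back than shut.
Start: joints at [-71.797, 4.996, 78.535, -0, 96.463, -5.907], TCP at [0.225, -0.502, 0.231] pointing down, gripper open.
Joint ranges: [-177.83, 177.83], [-43.37, 116.18], [15.69, 146.23], [-61.86, 241.86], [9.47, 152.12], [-147.06, 147.06]. Speed limits (degrees/s): [159.86, 159.86, 180, 180, 180, 180].

## Interface

Orientations are given as a 3x3 rotation matrix whose columns are the frame's x, y, z axes.
In Python, from plant import sensors, vision, job gives the robot as it stands. The module is installed in compiled form; this text tells all that it offers.
- The arm moves only by the shell command python3 -m creep 'ROWS' [OPENING] [FORCE]. ROWS is JSON, a list of rows, each a list of 6 numbers: the shift along the tool's x, y, z in mm, then the turn, a rotation vector about the tool's x, y, z in rad. In form: [[tx, ty, tz, ax, ay, az], ...]. A call has exactly 5 rows; each row shifts and turns the commanded pose from where the row before left it, along the tool's axes as they then stand; what a row does not reach is not made up. A row lasts 1/10 s, in which the tool goes at most 50 mm and 8.59 degrees, less where a joint would pass 70% of its speed; a pose out of reach is approached as far as the arm can. A call is refused whole if a number of a shift passes 50 or a number of a turn 0.15, either way. A call with a gripper value outside its range is refused whole. OPENING is the closure, from 0 (fully open) to 1 (shut), set as the call begins (- or left out, the last holds). The fingers move at their own pace and stop on an object; FORCE is the grip in N (left out, the last holds). Time passes only in rows, so rows that do not move let the fingers close, or fill a call up. It gives the time, the measured TCP pose, the force, the opening and the grip force at its end, in the units of the state.
- sensors.get_obs(): the state, without advancing time (a new reading comes with each control period).
- vision.read_camera(name): name is "scene" or "top" or "wrist"; returns a dict with "color" (384x512x3 uint8, red, green, blue), "K" (3x3 intrinsics, pixels), "D" ([k1, k2, p1, p2, k3] as OpenCV has them; the pictures are not rectified), "cam_to_world" (4x4, takes a point from camera to world coordinates). Camera axes: x right, y down, z forward; pixel columns grow to the right and rows downward; lengths in m; the calibration is good to about 2 mm. A picture is of the moment at which its call begins. There is no depth.
- job.hand_in(): hands the job in; it is judged then, once.
Trained networks look in a picture, given as the dict that the camera call returned (one of the last four; its "shot" number tells which), for a name from the list of things; names that differ only in an ending like _2 or _b are one class to them, and where a whole thing is asked for, a point or a joint stands for the part that bears it (a point fixed in the world has none). Each returns a list of dicts, best first, with "confidence" (0 to 1); they miss things now and then, are a little off and sometimes report something else, mostly with a low value. They report only what shows in the picture. A call takes as long as a camera call. They do not tell look-alikes from the thing itself.
- vision.masks_of(picture, target): "pixels" (384x512 bool, what is visible of it) and "bbox" ([left, top, right, bottom] in pixels, round what is visible of it).
- vision.landmark_of(picture, target): "xy" ([column, row] in pixels: a listed point, or the origin of a listed thing).
The state is a dict: "time": time; "joint_pos": joint angles; "joint_vel": joint speeds; "tau": joint torques, N m; "eef_pos": TCP position; "orientation": TCP orientation; "force": force on the tool from outside, world axes, zero at the start; "wrist_torque": the same for the moment, N m; "grip_width": finger opening in m; "gripper_force": force on a finger pad.
Only numpy, scipy, OpenCV 4.12 (cv2) and the standard library are available. Lean on these libraries where they do the work, as an engineer would, in place of code of your own. Each camera call takes 0.05 s, during which the arm holds its last target. There are 200 camera calls.

## Working session

There is one attempt and no reset: what is moved stays moved. The work goes in short steps, Python scripts to look and compute and a shell command to move; the robot and the scene stay as the last step left them, time stands still between calls to the robot, and variables do not carry over. Pictures are saved under pics/ and viewed, at most 14 in all, crops included, and the job is handed in when it is done.

```bash
mkdir -p pics; cat > h.py <<'E'
import numpy as np, cv2
from plant import sensors, vision, job
def pic(name,fn=None):
    p=vision.read_camera(name)
    if fn: cv2.imwrite('pics/'+fn,p['color'][:,:,::-1])
    return p
def proj(p,xy,z):
    K=np.array(p['K']);D=np.array(p['D']);T=np.array(p['cam_to_world'])
    u=cv2.undistortPoints(np.array([[xy]],float),K,D)[0,0]
    d=T[:3,:3]@[u[0],u[1],1];o=T[:3,3]
    return o+d*(z-o[2])/d[2]
def pix(p,X):
    K=np.array(p['K']);D=np.array(p['D']);T=np.linalg.inv(np.array(p['cam_to_world']))
    return cv2.projectPoints(np.array([X],float),cv2.Rodrigues(T[:3,:3])[0],T[:3,3],K,D)[0][0,0]
E
python3 - <<'E'
from h import *
np.set_printoptions(precision=3,suppress=True)
print(sensors.get_obs())
for c in ['top','scene']:
    p=pic(c,c+'0.png'); print(c,np.array(p['cam_to_world']))
    for n in ['tray','partition','hex_driver','bit_box','cement_bottle','vial','agent_bottle','stand_large','stand_medium','stand_small']:
        for l in vision.landmark_of(p,n)[:3]: print(n,np.array(l['xy']),round(l['confidence'],2),proj(p,l['xy'],0.0)[:2])
a=cv2.imread('pics/top0.png');cv2.imwrite('pics/top0b.png',cv2.resize(a,(800,600)))
a=cv2.imread('pics/scene0.png');cv2.imwrite('pics/scene0b.png',cv2.resize(a,(800,600)))
E
```

```text
{'time': 0.0, 'joint_pos': array([-71.796,   5.042,  78.628,  -0.002,  96.462,  -5.907]), 'joint_vel': array([-0.015,  0.098,  0.102,  0.06 ,  0.056,  0.11 ]), 'tau': array([ -0.001, -35.187, -31.327,  -0.   ,   0.011,   0.   ]), 'eef_pos': array([ 0.225, -0.502,  0.23 ]), 'orientation': array([[ 0.913,  0.408, -0.001],
       [ 0.408, -0.913,  0.002],
       [ 0.   , -0.002, -1.   ]]), 'force': array([-0.527,  0.07 , -0.127]), 'wrist_torque': array([-0.006,  0.057, -0.01 ]), 'gripper_force': 0.0, 'grip_width': 0.08516033080108343}
top [[ 0.009 -0.989  0.145  0.428]
 [-1.    -0.012 -0.022 -0.082]
 [ 0.024 -0.145 -0.989  1.214]
 [ 0.     0.     0.     1.   ]]
tray [183.9 181.3] 0.55 [0.628 0.091]Traceback (most recent call last):
  File "<stdin>", line 7, in <module>
ValueError: it knows: agent_bottle, bit_box, cement_bottle, hex_driver, stand_large, stand_medium, stand_small, tray, vial
```

```bash

python3 - <<'E'
from h import *
np.set_printoptions(precision=3,suppress=True)
for c in ['top','scene']:
    p=pic(c,c+'0.png'); print(c,np.array(p['cam_to_world'])[:3,3])
    for n in ['tray','hex_driver','bit_box','cement_bottle','vial','agent_bottle','stand_large','stand_medium','stand_small']:
        for l in vision.landmark_of(p,n)[:3]: print(n,np.array(l['xy']),round(l['confidence'],2),proj(p,l['xy'],0.0)[:2])
a=cv2.imread('pics/top0.png');cv2.imwrite('pics/top0b.png',cv2.resize(a,(800,600)))
a=cv2.imread('pics/scene0.png');cv2.imwrite('pics/scene0b.png',cv2.resize(a,(800,600)))
E
```

```text
top [ 0.428 -0.082  1.214]
tray [187.7 181.6] 0.81 [0.627 0.081]
tray [290.9 211.8] 0.38 [ 0.553 -0.183]
hex_driver [193.3 256.2] 0.54 [0.438 0.062]
bit_box [149.5 258.6] 0.96 [0.43  0.172]
cement_bottle [330.6 124.5] 0.79 [ 0.784 -0.288]
cement_bottle [362.6 198.8] 0.73 [ 0.588 -0.368]
cement_bottle [335.8 262. ] 0.57 [ 0.427 -0.297]
vial [301.6 259.2] 0.41 [ 0.433 -0.21 ]
vial [147.9 254. ] 0.26 [0.442 0.176]
agent_bottle [254.5 254.4] 0.81 [ 0.444 -0.092]
stand_large [361.2 198.4] 0.7 [ 0.589 -0.364]
stand_large [253.6 254.2] 0.49 [ 0.445 -0.089]
stand_medium [329.8 198.6] 0.9 [ 0.588 -0.283]
stand_small [290.4 214. ] 0.56 [ 0.547 -0.182]
scene [-0.066 -0.602  0.553]
tray [224.1 182.4] 0.68 [0.64  0.082]
hex_driver [177.9 218.5] 0.66 [0.438 0.055]
hex_driver [220.8 236.4] 0.64 [ 0.447 -0.081]
bit_box [147.3 203.6] 0.82 [0.438 0.173]
cement_bottle [296.3 285.7] 0.68 [ 0.417 -0.307]
vial [261.3 256.9] 0.52 [ 0.445 -0.2  ]
agent_bottle [218.9 235.7] 0.59 [ 0.446 -0.076]
agent_bottle [261.1 255.7] 0.38 [ 0.448 -0.197]
stand_large [369.  250.4] 0.47 [ 0.599 -0.376]
stand_large [260.  254.7] 0.34 [ 0.449 -0.193]
stand_medium [329.1 235.6] 0.5 [ 0.595 -0.281]
stand_small [281.1 230.3] 0.62 [ 0.548 -0.18 ]
stand_small [143.1 201.2] 0.39 [0.439 0.192]
```

View pics/top0b.png

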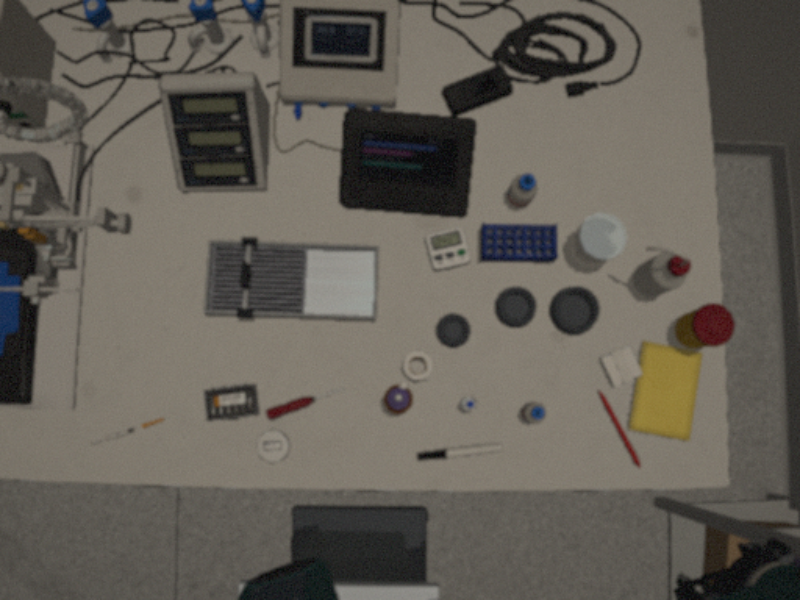

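View pics/scene0b.png

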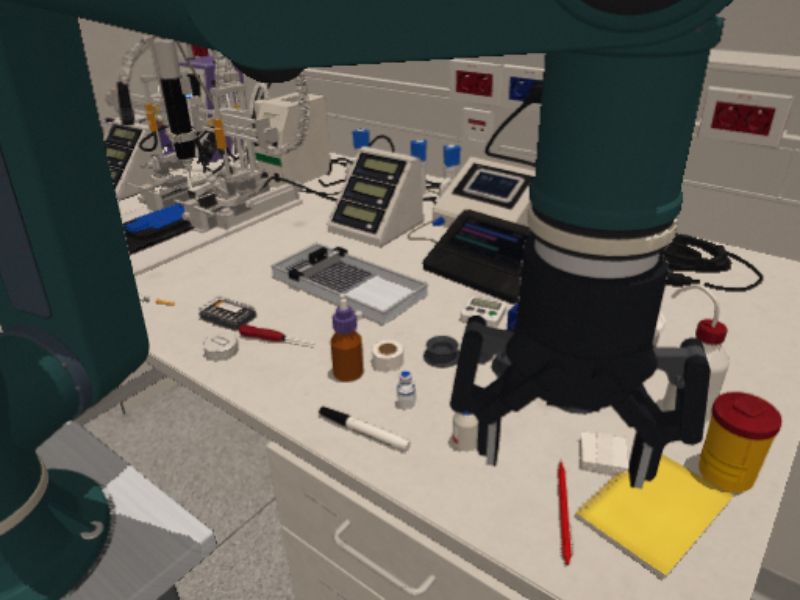

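The top view (800x600) shows the tray at about (293,282). The grip block is at (247,275), at the tray's left (+y) end. The bit box is at (232,402), the driver at (300,406), the amber bottle at (398,398) and the vial at (468,404). There are two dropper bottles, at (535,413) and (522,190). The stands are at (452,330), (515,307) and (574,310).

Possible mix-ups:
- **Driver:** the red pen at (620,430), or the marker at (460,452).
- **Bit box:** the timer at (447,249), or the blue rack at (518,242).
- **Dropper bottle:** the larger one, (535,413) or (522,190), whichever it turns out to be.
- **Amber bottle:** the amber jar at (710,325).
- **Stands:** the white ring at (417,366).

I'll move closer and check these with the wrist camera.

```bash
python3 -m creep '[[0,0,0,0,0,0.14],[0,0,0,0,0,0.14],[0,0,0,0,0,0.14],[25,-36,-10,0,0,0],[25,-36,-10,0,0,0]]' 0
python3 -m creep '[[25,-36,-10,0,0,0],[25,-36,-10,0,0,0],[25,-36,-10,0,0,0],[25,-36,-10,0,0,0],[25,-36,-10,0,0,0]]'
python3 - <<'E'
from h import *
np.set_printoptions(precision=3,suppress=True)
o=sensors.get_obs();print(o['eef_pos'],o['orientation'],o['joint_pos'])
p=pic('wrist','w1.png');print(p['cam_to_world'])
a=cv2.imread('pics/w1.png');cv2.imwrite('pics/w1b.png',cv2.resize(a,(800,600)))
p=pic('top','t1.png')
a=cv2.imread('pics/t1.png')
b=np.hstack([cv2.resize(a[245:285,325:365],(400,400),interpolation=2),cv2.resize(a[100:140,315:355],(400,400),interpolation=2)]);cv2.imwrite('pics/bot.png',b)
E
```

```text
time: 1.6
eef_pos: [0.2745, -0.4295, 0.2507]
orientation: [[1.0, -0.002, -0.0], [-0.002, -1.0, 0.002], [-0.0, -0.002, -1.0]]
force: [0.1, -0.7, 0.8]
grip_width: 0.0852
gripper_force: 0.0
time: 2.1
eef_pos: [0.4002, -0.2483, 0.302]
orientation: [[1.0, 0.001, 0.001], [0.001, -1.0, -0.001], [0.001, 0.001, -1.0]]
force: [0.7, 0.1, -1.3]
grip_width: 0.0852
gripper_force: 0.0
[ 0.4   -0.248  0.302] [[ 1.     0.001  0.001]
 [ 0.001 -1.    -0.001]
 [ 0.001  0.001 -1.   ]] [-38.721  -5.355  80.912  -0.001 104.388  51.247]
[[ 0.    -0.966 -0.259  0.464]
 [-1.    -0.    -0.    -0.248]
 [ 0.     0.259 -0.966  0.444]
 [ 0.     0.     0.     1.   ]]
```

View pics/w1b.png

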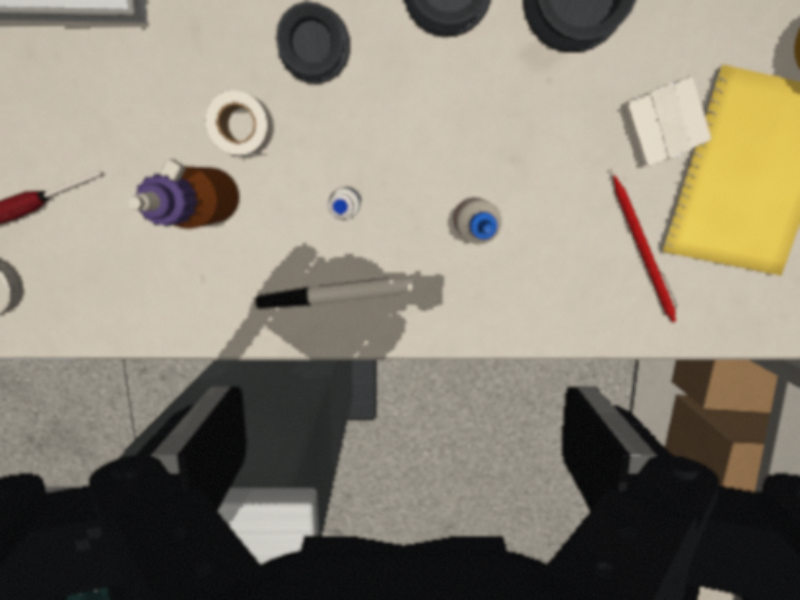

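View pics/bot.png

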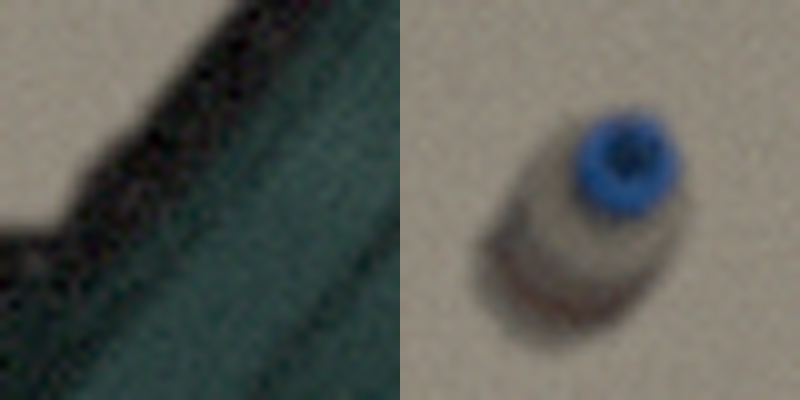

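The wrist view (800x600) shows the amber bottle at (200,195), the vial at (343,203) and the dropper bottle at (478,222). The dropper bottle is about 48 px wide. The stands lie along the top edge, the small one at (313,42). In the right-hand crop, the far dropper bottle measures roughly 44 mm across, so the near one is the smaller. I'll confirm that numerically and then go over the tray.

```bash
python3 - <<'E'
from h import *
np.set_printoptions(precision=4,suppress=True)
p=pic('wrist');print(np.array(p['K'])[0],p['D'])
for n in ['cement_bottle','vial','agent_bottle','stand_small','stand_medium','stand_large']:
    for l in vision.landmark_of(p,n)[:2]: print(n,np.array(l['xy']),round(l['confidence'],2),proj(p,l['xy'],0.0)[:2])
    for m in vision.masks_of(p,n)[:2]: print('  mask',m['bbox'],round(m['confidence'],2), m['pixels'].sum())
E
python3 -m creep '[[19,-41,0,0,0,0],[19,-41,0,0,0,0],[19,-41,0,0,0,0],[19,-41,0,0,0,0],[19,-41,0,0,0,0]]'
python3 -m creep '[[19,-41,0,0,0,0],[19,-41,0,0,0,0],[19,-41,0,0,0,0],[0,0,0,0,0,0],[0,0,0,0,0,0]]'
python3 - <<'E'
from h import *
np.set_printoptions(precision=3,suppress=True)
o=sensors.get_obs();print(o['eef_pos'],o['orientation'],o['joint_pos'])
p=pic('wrist','w2.png')
a=cv2.imread('pics/w2.png');cv2.imwrite('pics/w2b.png',cv2.resize(a,(800,600)))
for n in ['tray','hex_driver','bit_box','stand_small','stand_medium','stand_large']:
    for l in vision.landmark_of(p,n)[:2]: print(n,np.array(l['xy']),round(l['confidence'],2),proj(p,l['xy'],0.0)[:2])
E
```

```text
[338.4086   0.     257.9405] [-0.0122  0.      0.      0.      0.    ]
cement_bottle [302.6 142.9] 0.64 [ 0.4211 -0.3043]
  mask [291.2, 129.1, 320.9, 159.5] 0.82 720
vial [225.1 131. ] 0.74 [ 0.4356 -0.203 ]
  mask [212.3, 122.9, 234.5, 141.4] 0.59 328
  mask [88.5, 104.9, 155.8, 146.2] 0.67 2103
stand_small [205.   30.3] 0.82 [ 0.5555 -0.1806]
  mask [181.2, 0.4, 223.0, 55.5] 0.67 1969
  mask [1.8, 0.0, 99.2, 14.0] 0.34 1497
stand_large [370.8   0.5] 0.74 [ 0.59   -0.3785]
  mask [337.4, 2.7, 412.5, 36.6] 0.66 2145
time: 3.35
eef_pos: [0.4948, -0.0432, 0.3015]
orientation: [[1.0, 0.0, 0.001], [0.0, -1.0, -0.0], [0.001, 0.0, -1.0]]
force: [0.1, -0.0, -0.0]
grip_width: 0.0858
gripper_force: 0.0
time: 3.85
eef_pos: [0.5513, 0.0789, 0.3007]
orientation: [[1.0, 0.003, -0.001], [0.003, -1.0, -0.001], [-0.001, 0.001, -1.0]]
force: [-0.5, 0.0, 1.0]
grip_width: 0.0853
gripper_force: 0.0
[0.551 0.079 0.301] [[ 1.     0.003 -0.001]
 [ 0.003 -1.    -0.001]
 [-0.001  0.001 -1.   ]] [  2.338   5.785  69.876  -0.038 104.411  92.166]
tray [256.   90.3] 0.72 [0.634 0.082]
hex_driver [273.9 237.3] 0.88 [0.437 0.057]
bit_box [188.5 240.2] 0.76 [0.432 0.176]
stand_small [456.2 152.5] 0.96 [ 0.557 -0.182]
```

View pics/w2b.png

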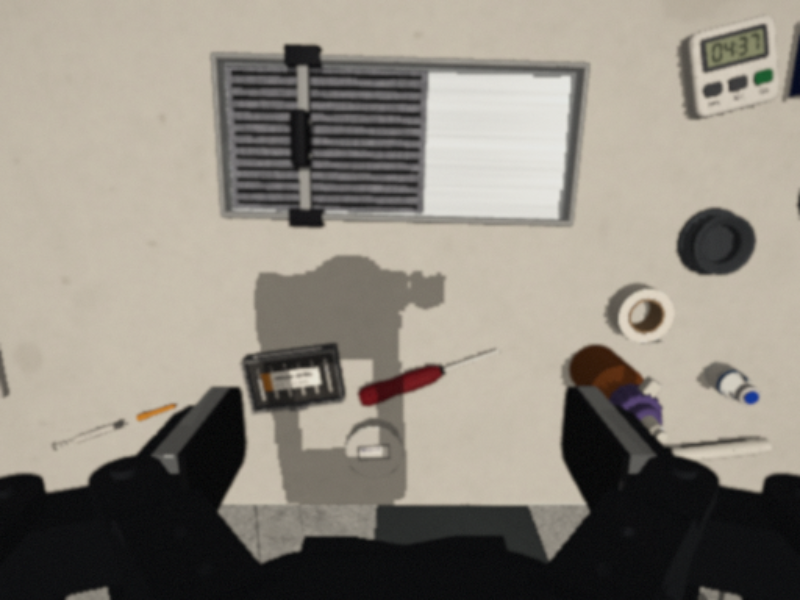

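The wrist view shows:
- **Tray rim corners:** (212,53), (588,65), (573,224) and (222,217).
- **Grip block:** (301,138).
- **Mat edge:** about x = 423.
- **Box:** (293,378), with its lid corners visible.
- **Driver:** handle from (361,396) to (442,371), shaft tip at (497,349).

```bash
cat > m.py <<'E'
from h import *
np.set_printoptions(precision=4,suppress=True)
p=pic('wrist')
q=lambda u,v,z: proj(p,(u*.64,v*.64),z)
c=np.array([q(212,53,.026),q(588,65,.026),q(573,224,.026),q(222,217,.026)])
print('tray',c[:,:2],'ctr',c.mean(0)[:2],'L',np.linalg.norm(c[0]-c[1]),np.linalg.norm(c[2]-c[3]),'W',np.linalg.norm(c[0]-c[3]),np.linalg.norm(c[1]-c[2]))
d=(c[0]+c[3]-c[1]-c[2])[:2];print('tray yaw',np.degrees(np.arctan2(-d[0],d[1])))
print('block top',q(301,138,.051),q(301,138,.045))
print('handle',q(361,396,.0095),q(442,371,.0095),'tip',q(497,349,.0095))
b=np.array([q(245,357,.021),q(338,346,.021),q(344,398,.021),q(252,411,.021)]);print('box',b.mean(0),np.linalg.norm(b[0]-b[1]),np.linalg.norm(b[1]-b[2]))
d=(b[0]+b[3]-b[1]-b[2])[:2];print('box yaw',np.degrees(np.arctan2(-d[0],d[1])))
for n in ['hex_driver','bit_box','tray']:
    m=vision.masks_of(p,n)[0];k=m['pixels']
    r=cv2.minAreaRect(np.argwhere(k)[:,::-1].astype(np.float32));print(n,m['confidence'],r)
    if n=='hex_driver':
        ok=np.argwhere(k)[:,::-1];W=np.array([proj(p,x,.0095) for x in ok.astype(float)])[:,:2];w0=W.mean(0);u=np.linalg.svd(W-w0,full_matrices=False)[2][0];print(w0,u,((W-w0)@u).min(),((W-w0)@u).max())
print(vision.landmark_of(p,'hex_driver')[0])
E
python3 m.py
```

```text
tray [[ 0.6946  0.2165]
 [ 0.6862 -0.0579]
 [ 0.5705 -0.0561]
 [ 0.5763  0.2195]] ctr [0.6319 0.0805] L 0.2745224301315477 0.2756976430788267 W 0.1183822929434172 0.11570884161710254
tray yaw -1.4833847665721596
block top [0.634  0.1499 0.051 ] [0.6343 0.151  0.045 ]
handle [0.4166 0.1152 0.0095] [0.4404 0.0434 0.0095] tip [ 0.4608 -0.004   0.0095]
box [0.4383 0.1709 0.021 ] 0.08011562746622873 0.04785506157332066
box yaw 7.861848098690841
hex_driver 0.84 ((272.29998779296875, 239.90000915527344), (13.914020538330078, 92.97096252441406), 71.56504821777344)
[0.4311 0.0745] [-0.3532  0.9356] -0.08104811518586999 0.047452997068320436
bit_box 0.75 ((186.63998413085938, 242.47998046875), (39.880821228027344, 62.79108428955078), 81.8698959350586)
tray 0.67 ((253.5, 87.0), (116.0, 241.0), 90.0)
{'xy': [271.3, 233.9], 'confidence': 0.64}
```

```bash
python3 -m creep '[[28,-24,25,0,0,0.026],[28,-24,25,0,0,0],[27,-24,25,0,0,0],[0,0,45,0,0,0],[0,0,45,0,0,0]]' 0.5 20
python3 -m creep '[[0,0,30,0,0,0],[0,0,30,0,0,0],[0,0,0,0,0,0],[0,0,0,0,0,0],[0,0,0,0,0,0]]'
python3 - <<'E'
from h import *
p=pic('wrist','w3.png');a=cv2.imread('pics/w3.png');cv2.imwrite('pics/w3b.png',cv2.resize(a,(640,480)))
E
```

```text
time: 4.95
eef_pos: [0.6364, 0.1498, 0.1349]
orientation: [[1.0, -0.024, 0.001], [-0.024, -1.0, 0.0], [0.001, -0.0, -1.0]]
force: [0.3, 0.6, -0.3]
grip_width: 0.0428
gripper_force: 0.0
time: 5.45
eef_pos: [0.637, 0.1491, 0.0792]
orientation: [[1.0, -0.025, 0.005], [-0.025, -1.0, 0.001], [0.005, -0.001, -1.0]]
force: [0.3, 0.0, 1.5]
grip_width: 0.0427
gripper_force: 0.0
```

View pics/w3b.png

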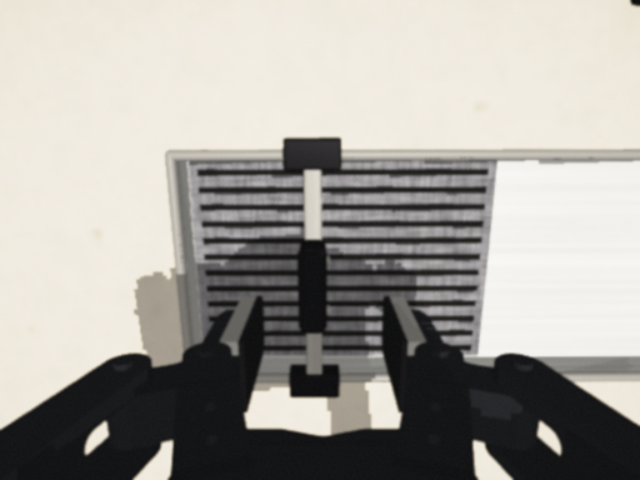

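The grip block at (313,285) lies between the fingers, so I'll go down, pinch it and slide.

```bash
python3 -m creep '[[-2,0,20,0,0,0],[0,0,20,0,0,0],[0,0,15,0,0,0],[0,0,0,0,0,0],[0,0,0,0,0,0]]'
python3 -m creep '[[0,0,0,0,0,0],[0,0,0,0,0,0],[0,0,0,0,0,0],[0,0,0,0,0,0],[0,0,0,0,0,0]]' 1 40
python3 -m creep '[[0,10,0,0,0,0],[0,20,0,0,0,0],[0,23,0,0,0,0],[0,20,0,0,0,0],[0,15,0,0,0,0]]'
python3 -m creep '[[0,4,0,0,0,0],[0,0,0,0,0,0],[0,0,0,0,0,0],[0,0,0,0,0,0],[0,0,0,0,0,0]]'
```

```text
time: 6.0
eef_pos: [0.634, 0.1489, 0.0222]
orientation: [[1.0, -0.025, 0.001], [-0.025, -1.0, 0.0], [0.001, -0.0, -1.0]]
force: [-0.2, -0.4, 0.1]
grip_width: 0.0428
gripper_force: 0.0
time: 6.5
eef_pos: [0.6346, 0.1497, 0.0233]
orientation: [[1.0, -0.025, 0.004], [-0.025, -1.0, 0.001], [0.003, -0.001, -1.0]]
force: [0.5, 2.8, 6.3]
grip_width: 0.0112
gripper_force: 42.1
time: 7.0
eef_pos: [0.6326, 0.0605, 0.0233]
orientation: [[1.0, -0.025, 0.004], [-0.025, -1.0, 0.001], [0.004, -0.001, -1.0]]
force: [0.3, 2.7, 5.7]
grip_width: 0.0116
gripper_force: 42.1
time: 7.5
eef_pos: [0.6324, 0.0554, 0.0232]
orientation: [[1.0, -0.026, 0.004], [-0.026, -1.0, -0.003], [0.004, 0.002, -1.0]]
force: [0.5, -1.9, 7.1]
grip_width: 0.0113
gripper_force: 42.2
```

```bash
python3 -m creep '[[0,0,0,0,0,0],[0,0,0,0,0,0],[0,0,0,0,0,0],[0,0,-30,0,0,0],[0,0,-40,0,0,0]]' 0.5
python3 -m creep '[[0,0,-40,0,0,-0.14],[0,0,-40,0,0,-0.14],[0,0,-40,0,0,-0.14],[0,0,-40,0,0,-0.14],[0,0,0,0,0,-0.14]]'
python3 -m creep '[[0,0,0,0,0,-0.14],[0,0,0,0,0,-0.14],[0,0,0,0,0,-0.14],[0,0,0,0,0,-0.14],[0,0,0,0,0,-0.14]]'
python3 -m creep '[[0,0,0,0,0,-0.14],[0,0,0,0,0,-0.14],[0,0,0,0,0,-0.14],[0,0,0,0,0,-0.14],[0,0,0,0,0,0]]'
cat >> h.py <<'E'
def to(x,y,z,th=None):
    o=sensors.get_obs();R=np.array(o['orientation']);P=np.array(o['eef_pos'])
    cur=np.degrees(np.arctan2(R[1,0],R[0,0]))
    print('pos',P.round(4),'th',cur.round(2),'shift mm',(R.T@(np.array([x,y,z])-P)*1000).round(1),'turn z',None if th is None else round(-np.radians(th-cur),3))
E
python3 -c "
from h import *
to(.42,.05,.25,110.5)"
```

```text
time: 8.0
eef_pos: [0.6283, 0.057, 0.0878]
orientation: [[1.0, -0.025, -0.009], [-0.025, -1.0, -0.0], [-0.009, 0.0, -1.0]]
force: [1.1, -0.6, 0.2]
grip_width: 0.0425
gripper_force: 0.0
time: 8.5
eef_pos: [0.6334, 0.0571, 0.2596]
orientation: [[0.777, 0.629, 0.014], [0.629, -0.777, -0.0], [0.01, 0.009, -1.0]]
force: [0.2, 0.5, -0.4]
grip_width: 0.0426
gripper_force: 0.0
time: 9.0
eef_pos: [0.6308, 0.057, 0.2505]
orientation: [[0.189, 0.982, -0.002], [0.982, -0.189, -0.0], [-0.0, -0.001, -1.0]]
force: [0.0, 0.3, -0.6]
grip_width: 0.0431
gripper_force: 0.0
time: 9.5
eef_pos: [0.6308, 0.057, 0.2506]
orientation: [[-0.356, 0.935, -0.001], [0.935, 0.356, -0.0], [0.0, -0.001, -1.0]]
force: [1.0, -0.0, -0.3]
grip_width: 0.0427
gripper_force: 0.0
pos [0.6308 0.057  0.2506] th 110.85 shift mm [  68.5 -199.5    0.8] turn z 0.006
```

```bash
python3 -m creep '[[13,-36,10,0,0,0],[13,-36,10,0,0,0],[13,-36,10,0,0,0],[13,-36,10,0,0,0],[13,-36,10,0,0,0]]' 0.4
python3 -m creep '[[0,0,0,0,0,0],[0,0,0,0,0,0],[0,0,0,0,0,0],[0,0,0,0,0,0],[0,0,0,0,0,0]]' 0.4
python3 - <<'E'
from h import *
np.set_printoptions(precision=4,suppress=True)
p=pic('wrist','w4.png');a=cv2.imread('pics/w4.png');cv2.imwrite('pics/w4b.png',cv2.resize(a,(640,480)))
for n in ['hex_driver','bit_box']:
  l=vision.landmark_of(p,n)
  if l: print(n,l[0]['confidence'],proj(p,l[0]['xy'],.001))
m=vision.masks_of(p,'hex_driver')
k=m[0]['pixels'];ok=np.argwhere(k)[:,::-1];W=np.array([proj(p,x,.0095) for x in ok.astype(float)])[:,:2];w0=W.mean(0);u=np.linalg.svd(W-w0,full_matrices=False)[2][0];s=(W-w0)@u;print(len(s),w0+u*s.min(),w0+u*s.max(),u)
to(.428,.082,.003,110.5)
E
```

```text
time: 10.0
eef_pos: [0.4379, 0.0536, 0.2005]
orientation: [[-0.353, 0.936, -0.001], [0.936, 0.353, -0.0], [0.0, -0.001, -1.0]]
force: [-0.3, -0.1, 0.8]
grip_width: 0.0512
gripper_force: 0.0
time: 10.5
eef_pos: [0.4409, 0.0535, 0.2018]
orientation: [[-0.355, 0.935, 0.001], [0.935, 0.355, -0.0], [-0.0, 0.001, -1.0]]
force: [0.7, -0.1, -0.3]
grip_width: 0.0514
gripper_force: 0.0
hex_driver 0.75 [0.4366 0.0581 0.001 ]
bit_box 0.8 [0.4358 0.1755 0.001 ]
1444 [0.4145 0.1177] [ 0.4572 -0.0003] [ 0.3401 -0.9404]
pos [0.4401 0.0536 0.2013] th 110.84 shift mm [ 30.9  -1.2 198.3] turn z 0.006
```

View pics/w4b.png

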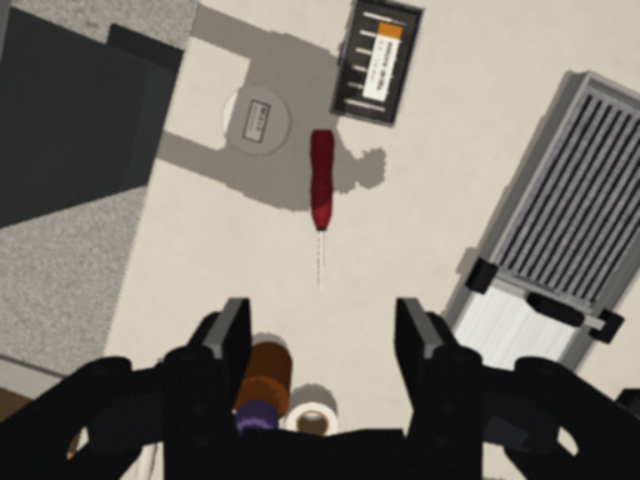

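The driver lies along the image column at 321, with the handle at rows 130–230. The mass stays clear of the round cap at (257,120) if I use a narrower opening.

```bash
python3 -m creep '[[31,-2,0,0,0,0.015],[0,0,48,0,0,0],[0,0,48,0,0,0],[0,0,40,0,0,0],[0,0,20,0,0,0]]' 0.65 40
python3 -m creep '[[0,0,0,0,0,0],[0,0,0,0,0,0],[0,0,0,0,0,0],[0,0,0,0,0,0],[0,0,0,0,0,0]]'
python3 -c "
from h import *
to(.4273,.0822,.003,110)"
```

```text
time: 11.2
eef_pos: [0.4239, 0.0817, 0.0412]
orientation: [[-0.342, 0.94, -0.007], [0.94, 0.342, -0.001], [0.002, -0.007, -1.0]]
force: [1.1, -0.2, -0.4]
grip_width: 0.0298
gripper_force: 0.0
time: 11.7
eef_pos: [0.4279, 0.0819, 0.0468]
orientation: [[-0.342, 0.94, 0.003], [0.94, 0.342, 0.0], [-0.001, 0.003, -1.0]]
force: [-0.5, 0.4, 1.1]
grip_width: 0.0302
gripper_force: 0.0
pos [0.4279 0.0819 0.0468] th 109.99 shift mm [ 0.6 -0.6 43.8] turn z -0.0
```

```bash
python3 -m creep '[[0,0,20,0,0,0],[0,0,15,0,0,0],[0,0,8,0,0,0],[0,0,0,0,0,0],[0,0,0,0,0,0]]'
python3 -m creep '[[0,0,0,0,0,0],[0,0,0,0,0,0],[0,0,0,0,0,0],[0,0,0,0,0,0],[0,0,0,0,0,0]]' 1 40
python3 -m creep '[[0,0,-15,0,0,0],[0,0,-40,0,0,0],[0,0,-40,0,0,0],[0,0,-40,0,0,0],[0,0,0,0,0,0]]'
python3 - <<'E'
from h import *
p=pic('wrist','w5.png');a=cv2.imread('pics/w5.png');cv2.imwrite('pics/w5b.png',cv2.resize(a,(640,480)))
c=np.array([.6319,.0805]);y=np.array([.0259,.9997])
g=c+y*.081
to(g[0],g[1],.138,88.5)
E
```

```text
time: 12.2
eef_pos: [0.4273, 0.0818, 0.0029]
orientation: [[-0.342, 0.94, 0.001], [0.94, 0.342, -0.0], [-0.0, 0.001, -1.0]]
force: [0.9, 0.1, 0.3]
grip_width: 0.0297
gripper_force: 0.0
time: 12.7
eef_pos: [0.4278, 0.0819, 0.0034]
orientation: [[-0.342, 0.94, 0.002], [0.94, 0.342, 0.0], [-0.001, 0.002, -1.0]]
force: [-0.1, -0.4, 6.0]
grip_width: 0.0164
gripper_force: 40.3
time: 13.2
eef_pos: [0.4305, 0.0821, 0.1435]
orientation: [[-0.342, 0.94, 0.012], [0.94, 0.342, 0.001], [-0.004, 0.012, -1.0]]
force: [0.2, 0.2, 0.0]
grip_width: 0.0165
gripper_force: 39.6
pos [0.4287 0.0819 0.1403] th 110.0 shift mm [  4.5 220.1   3.7] turn z 0.375
```

View pics/w5b.png

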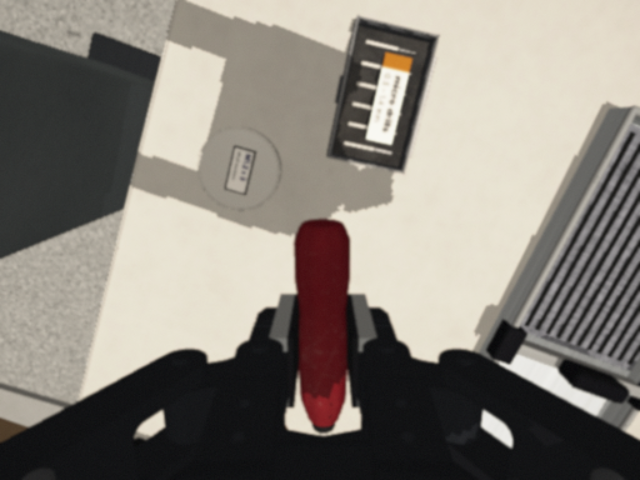

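The driver is held straight between the fingers, with the handle at columns 295–350.

```bash
python3 -m creep '[[0,0,0,0,0,0.125],[0,0,0,0,0,0.125],[0,0,0,0,0,0.125],[8,20,0,0,0,0],[15,36,0,0,0,0]]'
python3 -m creep '[[17,40,0,0,0,0],[17,40,0,0,0,0],[15,36,0,0,0,0],[13,31,0,0,0,0],[0,0,0,0,0,0]]'
python3 -m creep '[[0,0,0,0,0,0],[0,0,0,0,0,0],[0,0,0,0,0,0],[0,0,0,0,0,0],[0,0,0,0,0,0]]'
python3 - <<'E'
from h import *
np.set_printoptions(precision=4,suppress=True)
p=pic('wrist','w6.png');a=cv2.imread('pics/w6.png');cv2.imwrite('pics/w6b.png',cv2.resize(a,(640,480)))
c=np.array([.6319,.0805]);y=np.array([.0259,.9997])
g=c+y*.081
to(g[0],g[1],.016,88.5)
E
```

```text
time: 13.75
eef_pos: [0.4814, 0.1029, 0.135]
orientation: [[0.027, 1.0, -0.005], [1.0, -0.027, -0.001], [-0.001, -0.005, -1.0]]
force: [0.8, 0.1, 0.4]
grip_width: 0.0169
gripper_force: 39.6
time: 14.25
eef_pos: [0.6332, 0.1624, 0.1321]
orientation: [[0.025, 1.0, -0.005], [1.0, -0.025, -0.001], [-0.001, -0.005, -1.0]]
force: [-0.9, -0.7, -0.9]
grip_width: 0.0168
gripper_force: 39.7
time: 14.75
eef_pos: [0.6316, 0.1613, 0.138]
orientation: [[0.026, 1.0, 0.001], [1.0, -0.026, 0.0], [0.0, 0.001, -1.0]]
force: [0.9, 0.2, -0.9]
grip_width: 0.0166
gripper_force: 39.7
pos [0.6317 0.1613 0.138 ] th 88.5 shift mm [  0.2   2.2 122. ] turn z -0.0
```

View pics/w6b.png

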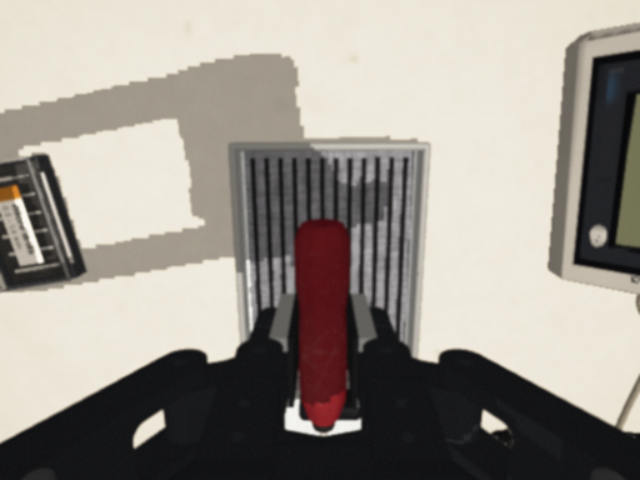

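The handle is centred over the ribbed compartment, whose far wall is at row 145. I'll lower it.

```bash
python3 -m creep '[[0,2,40,0,0,0],[0,0,40,0,0,0],[0,0,25,0,0,0],[0,0,12,0,0,0],[0,0,5,0,0,0]]'
python3 -m creep '[[0,0,3,0,0,0],[0,0,0,0,0,0],[0,0,0,0,0,0],[0,0,0,0,0,0],[0,0,0,0,0,0]]'
python3 -m creep '[[0,0,0,0,0,0],[0,0,0,0,0,0],[0,0,0,0,0,0],[0,0,0,0,0,0],[0,0,-10,0,0,0]]' 0.65
python3 -m creep '[[0,0,-45,0,0,0],[0,0,-45,0,0,0],[0,0,-45,0,0,0],[0,-40,0,0,0,0],[0,-40,0,0,0,0]]'
python3 - <<'E'
from h import *
to(.436,.110,.2,98)
E
```

```text
time: 15.3
eef_pos: [0.6332, 0.1613, 0.014]
orientation: [[0.026, 1.0, -0.002], [1.0, -0.026, -0.0], [-0.001, -0.002, -1.0]]
force: [0.3, 0.0, 0.2]
grip_width: 0.0165
gripper_force: 39.7
time: 15.8
eef_pos: [0.6345, 0.1615, 0.0133]
orientation: [[0.026, 1.0, 0.002], [1.0, -0.026, 0.0], [0.0, 0.002, -1.0]]
force: [-0.5, -0.1, -1.3]
grip_width: 0.0164
gripper_force: 39.7
time: 16.3
eef_pos: [0.6325, 0.1612, 0.0207]
orientation: [[0.026, 1.0, -0.004], [1.0, -0.026, -0.001], [-0.001, -0.004, -1.0]]
force: [-0.7, 0.4, 0.2]
grip_width: 0.0303
gripper_force: 0.0
time: 16.8
eef_pos: [0.5553, 0.1637, 0.1612]
orientation: [[0.027, 1.0, 0.007], [1.0, -0.027, 0.001], [0.002, 0.007, -1.0]]
force: [-0.3, 0.6, 0.6]
grip_width: 0.0299
gripper_force: 0.0
pos [0.5553 0.1637 0.1612] th 88.47 shift mm [ -56.8 -117.6  -39.7] turn z -0.166
```

```bash
python3 -m creep '[[-19,-39,-13,0,0,0],[-19,-39,-13,0,0,0],[-19,-39,-13,0,0,-0.08],[0,0,0,0,0,-0.086],[0,0,0,0,0,0]]' 0.1
python3 -m creep '[[0,0,0,0,0,0],[0,0,0,0,0,0],[0,0,0,0,0,0],[0,0,0,0,0,0],[0,0,0,0,0,0]]'
python3 - <<'E'
from h import *
np.set_printoptions(precision=4,suppress=True)
p=pic('wrist','w7.png');a=cv2.imread('pics/w7.png');cv2.imwrite('pics/w7b.png',cv2.resize(a,(800,600)))
l=vision.landmark_of(p,'bit_box');print(l[0]['confidence'],proj(p,l[0]['xy'],.0))
m=vision.masks_of(p,'bit_box')[0];k=m['pixels'];r=cv2.minAreaRect(np.argwhere(k)[:,::-1].astype(np.float32))
print(m['confidence'],r);b=np.array([proj(p,x,.018) for x in cv2.boxPoints(r).astype(float)]);print(b,b.mean(0))
to(.437,.173,.2,98)
E
```

```text
time: 17.3
eef_pos: [0.4352, 0.1094, 0.1983]
orientation: [[-0.139, 0.99, 0.004], [0.99, 0.139, 0.0], [-0.0, 0.004, -1.0]]
force: [-0.4, -0.2, -0.2]
grip_width: 0.0768
gripper_force: 0.0
time: 17.8
eef_pos: [0.4357, 0.1097, 0.1959]
orientation: [[-0.139, 0.99, -0.001], [0.99, 0.139, -0.0], [-0.0, -0.001, -1.0]]
force: [-0.0, 0.7, -0.2]
grip_width: 0.0771
gripper_force: 0.0
0.8 [0.4374 0.1748 0.    ]
0.65 ((268.0, 105.5), (91.0, 58.0), 90.0)
[[0.4025 0.2117 0.018 ]
 [0.4533 0.2189 0.018 ]
 [0.4669 0.1394 0.018 ]
 [0.4126 0.1318 0.018 ]] [0.4338 0.1755 0.018 ]
pos [0.4356 0.1097 0.1961] th 98.02 shift mm [62.5 10.2 -3.9] turn z 0.0
```

View pics/w7b.png

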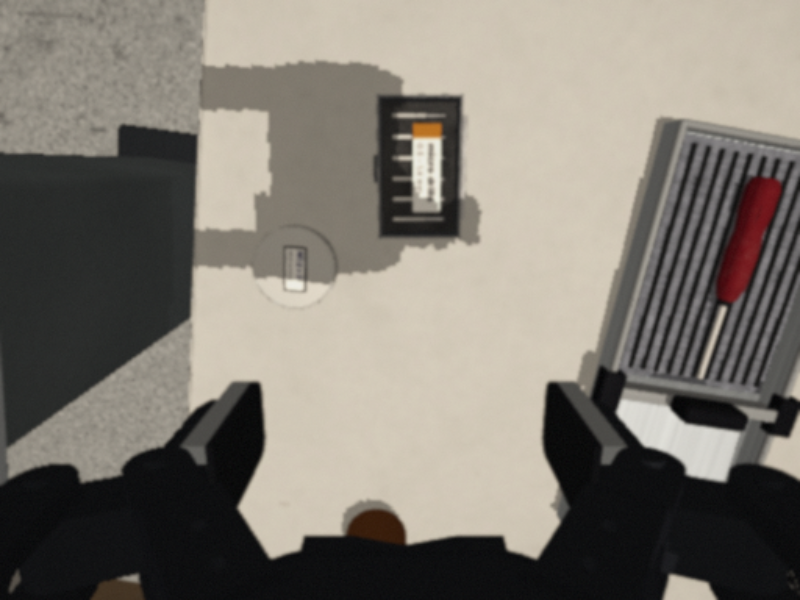

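The driver lies flat on the mat, with the whole shaft ahead of the partition. The box's lid corners are at (378,97), (462,97), (460,236) and (380,237), so it is already aligned with the tool.

```bash
python3 - <<'E'
from h import *
p=pic('wrist')
b=np.array([proj(p,(u*.64,v*.64),.020) for u,v in [(378,97),(462,97),(460,236),(380,237)]]);print(b.round(4),b.mean(0))
d=(b[0]+b[1]-b[2]-b[3]);print(np.degrees(np.arctan2(-d[0],d[1])))
to(*b.mean(0)[:2],.004,98)
E
```

```text
[[0.4054 0.2101 0.02  ]
 [0.4523 0.2167 0.02  ]
 [0.4642 0.1392 0.02  ]
 [0.4166 0.1319 0.02  ]] [0.43464397 0.17448952 0.02      ]
8.46632877626755
pos [0.4356 0.1096 0.1962] th 98.02 shift mm [ 64.4   8.2 192.2] turn z 0.0
```

```bash
python3 -m creep '[[32,4,20,0,0,0],[32,4,20,0,0,0],[0,0,45,0,0,0],[0,0,45,0,0,0],[0,0,30,0,0,0]]'
python3 -m creep '[[0,0,20,0,0,0],[0,0,10,0,0,0],[0,0,0,0,0,0],[0,0,0,0,0,0],[0,0,0,0,0,0]]'
python3 -m creep '[[0,0,2,0,0,0],[0,0,0,0,0,0],[0,0,0,0,0,0],[0,0,0,0,0,0],[0,0,0,0,0,0]]' 1 40
python3 -m creep '[[0,0,-10,0,0,0],[0,0,-30,0,0,0],[0,0,-40,0,0,0],[0,0,-40,0,0,0],[0,0,0,0,0,0]]'
```

```text
time: 18.5
eef_pos: [0.4326, 0.174, 0.0332]
orientation: [[-0.14, 0.99, -0.004], [0.99, 0.14, -0.001], [-0.001, -0.004, -1.0]]
force: [0.2, 0.6, -1.3]
grip_width: 0.0772
gripper_force: 0.0
time: 19.0
eef_pos: [0.436, 0.1745, 0.008]
orientation: [[-0.139, 0.99, 0.003], [0.99, 0.139, 0.001], [0.0, 0.004, -1.0]]
force: [0.4, -0.3, 0.4]
grip_width: 0.077
gripper_force: 0.0
time: 19.5
eef_pos: [0.4353, 0.1743, 0.0053]
orientation: [[-0.14, 0.99, 0.002], [0.99, 0.14, 0.0], [0.0, 0.002, -1.0]]
force: [-1.3, -0.1, 5.9]
grip_width: 0.0489
gripper_force: 42.6
time: 20.0
eef_pos: [0.4382, 0.1751, 0.1311]
orientation: [[-0.14, 0.99, 0.012], [0.99, 0.14, 0.003], [0.001, 0.013, -1.0]]
force: [0.5, 0.4, -0.2]
grip_width: 0.0488
gripper_force: 42.0
```

```bash
python3 -m creep '[[0,0,0,0,0,0.14],[0,0,0,0,0,0.14],[0,0,0,0,0,0.14],[0,0,0,0,0,0.14],[0,0,0,0,0,0.14]]'
python3 -m creep '[[0,0,0,0,0,0.14],[0,0,0,0,0,0.14],[0,0,0,0,0,0.14],[0,0,0,0,0,0.14],[0,0,0,0,0,0.14]]'
python3 -m creep '[[0,0,0,0,0,0.14],[0,0,0,0,0,0.14],[0,0,0,0,0,0.057],[0,0,0,0,0,0],[0,0,0,0,0,0]]'
python3 - <<'E'
from h import *
to(.6298,-.0015,.13,-1.5)
E
```

```text
time: 20.5
eef_pos: [0.4336, 0.1739, 0.1231]
orientation: [[0.536, 0.844, -0.003], [0.844, -0.536, -0.001], [-0.002, -0.002, -1.0]]
force: [0.2, 0.1, -2.0]
grip_width: 0.049
gripper_force: 41.9
time: 21.0
eef_pos: [0.4336, 0.1739, 0.123]
orientation: [[0.954, 0.3, -0.003], [0.3, -0.954, -0.001], [-0.003, -0.0, -1.0]]
force: [0.0, -0.2, -0.8]
grip_width: 0.0487
gripper_force: 41.9
time: 21.5
eef_pos: [0.434, 0.1739, 0.1235]
orientation: [[1.0, -0.025, -0.002], [-0.025, -1.0, -0.001], [-0.002, 0.001, -1.0]]
force: [-0.8, -0.1, -1.1]
grip_width: 0.0485
gripper_force: 41.9
pos [0.434  0.1739 0.1235] th -1.43 shift mm [200.1 170.5  -6.7] turn z 0.001
```

```bash
python3 -m creep '[[25,21,0,0,0,0],[34,29,0,0,0,0],[34,29,0,0,0,0],[34,29,0,0,0,0],[34,29,0,0,0,0]]'
python3 -m creep '[[25,21,0,0,0,0],[14,12,0,0,0,0],[0,0,0,0,0,0],[0,0,0,0,0,0],[0,0,0,0,0,0]]'
python3 - <<'E'
from h import *
to(.6298,-.0015,.011,-1.5)
p=pic('wrist','w8.png');a=cv2.imread('pics/w8.png');cv2.imwrite('pics/w8b.png',cv2.resize(a,(640,480)))
E
```

```text
time: 22.0
eef_pos: [0.5928, 0.0317, 0.1238]
orientation: [[1.0, -0.025, -0.001], [-0.025, -1.0, 0.0], [-0.001, -0.0, -1.0]]
force: [-0.0, -0.0, 0.1]
grip_width: 0.0488
gripper_force: 41.9
time: 22.5
eef_pos: [0.6292, -0.0002, 0.124]
orientation: [[1.0, -0.025, -0.001], [-0.025, -1.0, 0.0], [-0.001, -0.0, -1.0]]
force: [-0.8, -0.3, -1.7]
grip_width: 0.0486
gripper_force: 41.9
pos [ 6.292e-01 -2.000e-04  1.240e-01] th -1.43 shift mm [  0.8   1.4 113. ] turn z 0.001
```

View pics/w8b.png

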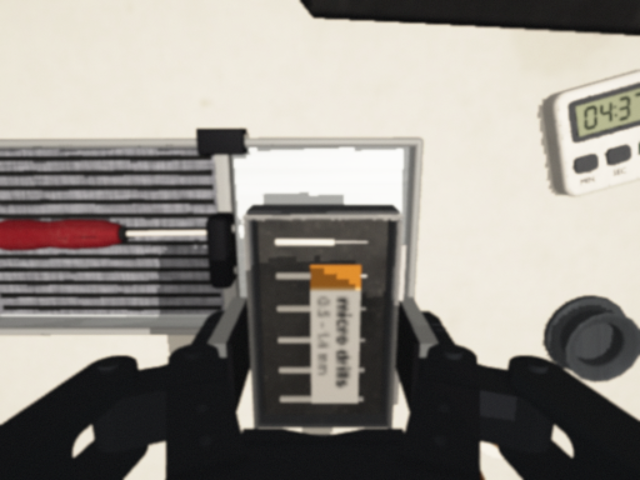

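The box is centred over the bare compartment, whose walls show at columns 235 and 410. I'll lower and release it.

```bash
python3 -m creep '[[1,1,40,0,0,0],[0,0,35,0,0,0],[0,0,20,0,0,0],[0,0,10,0,0,0],[0,0,4,0,0,0]]'
python3 -m creep '[[0,0,3,0,0,0],[0,0,0,0,0,0],[0,0,0,0,0,0],[0,0,0,0,0,0],[0,0,0,0,0,0]]'
python3 -m creep '[[0,0,0,0,0,0],[0,0,0,0,0,0],[0,0,0,0,0,0],[0,0,0,0,0,0],[0,0,0,0,0,0]]' 0.32
python3 -m creep '[[0,0,-20,0,0,0],[0,0,-45,0,0,0],[0,0,-45,0,0,0],[0,0,-45,0,0,0],[0,0,-45,0,0,0]]'
python3 - <<'E'
from h import *
to(.42,-.09,.25,0)
E
```

```text
time: 23.05
eef_pos: [0.6301, -0.0013, 0.0145]
orientation: [[1.0, -0.025, -0.002], [-0.025, -1.0, 0.0], [-0.002, -0.0, -1.0]]
force: [-0.6, -0.7, -0.5]
grip_width: 0.0487
gripper_force: 41.9
time: 23.55
eef_pos: [0.6314, -0.0022, 0.0131]
orientation: [[1.0, -0.026, 0.001], [-0.026, -1.0, -0.0], [0.001, 0.0, -1.0]]
force: [-0.1, 0.1, -1.3]
grip_width: 0.0487
gripper_force: 41.9
time: 24.05
eef_pos: [0.631, -0.0021, 0.0123]
orientation: [[1.0, -0.026, 0.0], [-0.026, -1.0, -0.0], [0.0, 0.0, -1.0]]
force: [0.6, -0.9, -0.1]
grip_width: 0.0578
gripper_force: 0.0
time: 24.55
eef_pos: [0.6307, -0.0021, 0.2142]
orientation: [[1.0, -0.026, 0.0], [-0.026, -1.0, -0.0], [0.0, 0.0, -1.0]]
force: [1.1, 0.3, 0.2]
grip_width: 0.0584
gripper_force: 0.0
pos [ 0.6307 -0.0021  0.2142] th -1.5 shift mm [-208.3   93.4  -35.9] turn z -0.026
```

```bash
python3 -m creep '[[-18,40,-12,0,0,0],[-18,40,-12,0,0,0],[-18,40,-12,0,0,0],[-18,40,-12,0,0,0],[-18,40,-12,0,0,0]]'
python3 -m creep '[[-18,40,-12,0,0,0],[-18,40,-12,0,0,0],[0,0,0,0,0,0],[0,0,0,0,0,0],[0,0,0,0,0,0]]'
python3 - <<'E'
from h import *
p=pic('wrist','w9.png');a=cv2.imread('pics/w9.png');cv2.imwrite('pics/w9b.png',cv2.resize(a,(800,600)))
import pickle;pickle.dump({k:p[k] for k in ['K','D','cam_to_world','color']},open('w9.pkl','wb'))
for n in ['stand_small','stand_medium','stand_large']:
    for l in vision.landmark_of(p,n)[:2]: print(n,np.array(l['xy']),round(l['confidence'],2),proj(p,l['xy'],0.0)[:2].round(4))
    for m in vision.masks_of(p,n)[:2]: print('  mask',m['bbox'],round(m['confidence'],2))
to(.42,-.09,.25,0)
E
```

```text
time: 25.05
eef_pos: [0.5348, -0.201, 0.273]
orientation: [[1.0, -0.026, 0.0], [-0.026, -1.0, -0.0], [0.0, 0.0, -1.0]]
force: [0.2, -0.1, 0.0]
grip_width: 0.0583
gripper_force: 0.0
time: 25.55
eef_pos: [0.4979, -0.2778, 0.2958]
orientation: [[1.0, -0.025, -0.0], [-0.025, -1.0, 0.001], [-0.0, -0.001, -1.0]]
force: [-0.8, -0.7, -0.0]
grip_width: 0.0581
gripper_force: 0.0
stand_small [183.1 112. ] 0.82 [ 0.5566 -0.1844]
  mask [157.8, 87.1, 198.4, 139.7] 0.7
stand_medium [258.8  81.2] 0.83 [ 0.591  -0.2805]
stand_medium [339.5  79.9] 0.52 [ 0.59   -0.3797]
  mask [227.5, 49.7, 290.1, 108.5] 0.97
  mask [0.0, 0.0, 79.6, 101.7] 0.43
stand_large [338.3  81.7] 0.92 [ 0.588  -0.3783]
  mask [304.8, 46.4, 378.7, 114.1] 0.71
pos [ 0.498  -0.2779  0.2961] th -1.43 shift mm [ -82.7 -185.9   46.2] turn z -0.025
```

View pics/w9b.png

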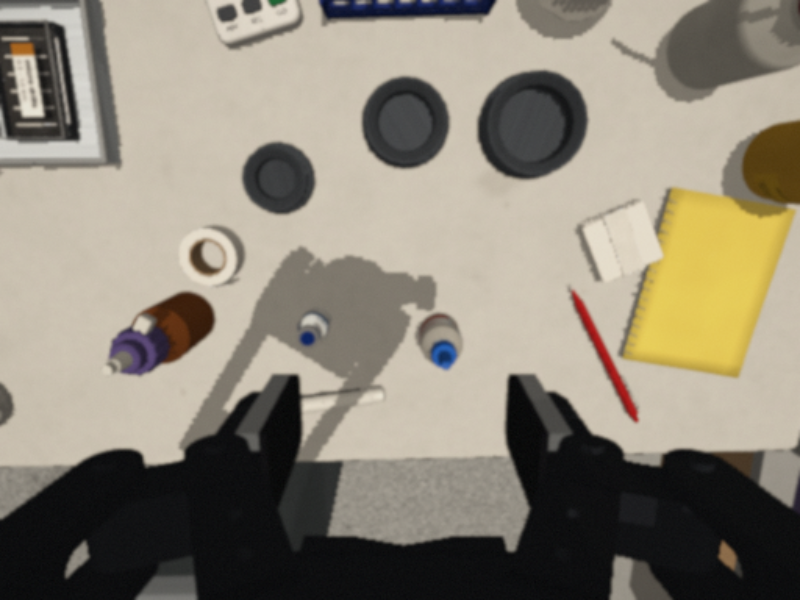

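The view shows the well floors: small at (279,179), medium at (406,122) and large at (532,125). The amber bottle leans away at (150,335), with a white key tab at (143,325) on the +x side of its collar. Next I'll measure the wells and look from above the amber bottle.

```bash
python3 - <<'E'
from h import *
import pickle;p=pickle.load(open('w9.pkl','rb'))
for n,c,d in [('small',(279,179),(279,177)),('med',(406,122),(405.5,122)),('large',(532,125),(533,124))]:
    print(n,proj(p,(c[0]*.64,c[1]*.64),.008).round(4))
g=cv2.cvtColor(p['color'],cv2.COLOR_RGB2GRAY)
m=(g<85).astype(np.uint8)
n,l,s,ce=cv2.connectedComponentsWithStats(m)
for i in range(1,n):
    if 900<s[i,4]<6000 and s[i,1]<150: print(s[i],ce[i].round(1),proj(p,ce[i],.012).round(4))
E
python3 -m creep '[[-21,-38,5,0,0,0],[-21,-38,5,0,0,0],[-21,-38,5,0,0,0],[-20,-38,5,0,0,0],[-20,-38,5,0,0,-0.025]]' 0.1
python3 -m creep '[[0,0,0,0,0,0],[0,0,0,0,0,0],[0,0,0,0,0,0],[0,0,0,0,0,0],[0,0,0,0,0,0]]'
python3 - <<'E'
from h import *
p=pic('wrist','w10.png');a=cv2.imread('pics/w10.png');cv2.imwrite('pics/w10b.png',cv2.resize(a,(800,600)))
for l in vision.landmark_of(p,'agent_bottle')[:2]: print(np.array(l['xy']),round(l['confidence'],2),proj(p,l['xy'],0.0)[:2].round(4))
to(.42,-.09,.25,0)
E
```

```text
small [ 0.5538 -0.1803  0.008 ]
med [ 0.594  -0.2819  0.008 ]
large [ 0.5894 -0.3791  0.008 ]
[ 205    0  112   13 1067] [259.    5.3] [ 0.6722 -0.2827  0.012 ]
[ 429    0   62   56 1703] [456.   33.2] [ 0.6378 -0.5107  0.012 ]
[   0   14   51   76 2108] [24.  52.5] [ 0.6302 -0.0045  0.012 ]
[ 306   46   69   68 3687] [340.1  79.3] [ 0.5899 -0.3777  0.012 ]
[ 233   50   54   57 2431] [259.1  78.1] [ 0.5937 -0.2809  0.012 ]
[ 475   78   37   52 1553] [495.5 104.6] [ 0.5564 -0.569   0.012 ]
[ 156   92   45   44 1541] [178.1 113.7] [ 0.555  -0.1807  0.012 ]
time: 26.4
eef_pos: [0.3987, -0.0845, 0.2711]
orientation: [[1.0, -0.001, 0.0], [-0.001, -1.0, 0.0], [0.0, -0.0, -1.0]]
force: [0.8, 1.4, 0.1]
grip_width: 0.0769
gripper_force: 0.0
time: 26.9
eef_pos: [0.4002, -0.0869, 0.2712]
orientation: [[1.0, -0.003, -0.0], [-0.003, -1.0, -0.0], [-0.0, 0.0, -1.0]]
force: [0.1, -0.3, -0.2]
grip_width: 0.0773
gripper_force: 0.0
[262.2 124.3] 0.78 [ 0.4425 -0.0917]
pos [ 0.4    -0.0867  0.2711] th -0.13 shift mm [20.   3.2 21.1] turn z -0.002
```

View pics/w10b.png

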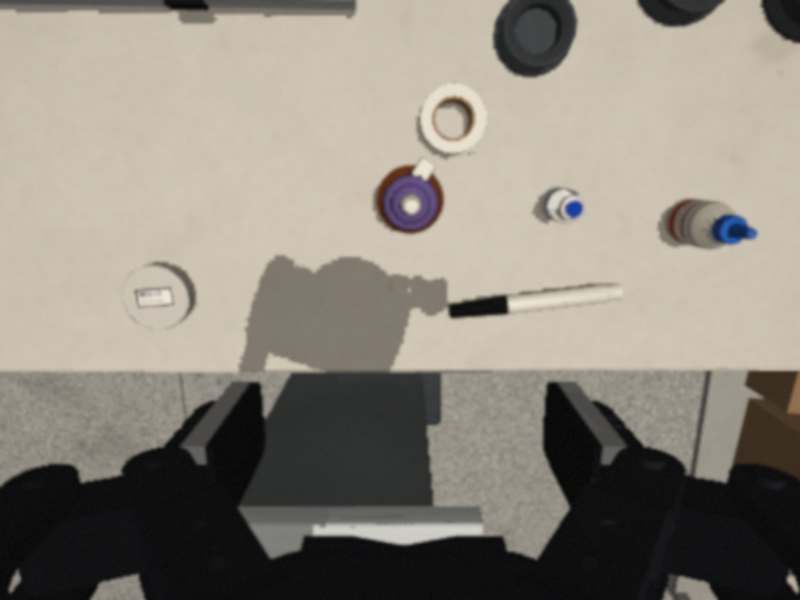

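The camera is almost straight above the amber bottle: collar centre at (410,200), spout tip at (411,204). The key tab at (423,168) points about 20° toward -y from +x. I'll turn so the fingers close at right angles to the tab.

```bash
python3 - <<'E'
from h import *
p=pic('wrist')
q=lambda u,v,z: proj(p,(u*.64,v*.64),z).round(4)
print('tip',q(411,204,.132),'collar',q(410,200,.1),'body',q(410.5,198.5,.078),'tab',q(423,168,.09), 'vial cap',q(573,209,.053),'cem top',q(740,231,.075))
x=(q(410,200,.1)+q(410.5,198.5,.078))/2
to(x[0],x[1],.16,-20)
E
python3 -m creep '[[0,0,0,0,0,0.117],[0,0,0,0,0,0.117],[0,0,0,0,0,0.117],[0,0,0,0,0,0],[0,0,0,0,0,0]]' 0.1
python3 - <<'E'
from h import *
to(.444,-.09,.16,-20)
E
```

```text
tip [ 0.4442 -0.0906  0.132 ] collar [ 0.4443 -0.0904  0.1   ] body [ 0.4438 -0.091   0.078 ] tab [ 0.4623 -0.0983  0.09  ] vial cap [ 0.4352 -0.2008  0.053 ] cem top [ 0.423  -0.3024  0.075 ]
pos [ 0.3999 -0.0866  0.2712] th -0.13 shift mm [ 44.2   4.  111.1] turn z 0.347
time: 27.55
eef_pos: [0.3998, -0.0862, 0.2713]
orientation: [[0.939, -0.343, -0.0], [-0.343, -0.939, -0.0], [-0.0, 0.0, -1.0]]
force: [0.3, -0.1, -0.4]
grip_width: 0.077
gripper_force: 0.0
pos [ 0.3998 -0.0862  0.2713] th -20.06 shift mm [ 42.9 -11.6 111.3] turn z -0.001
```

```bash
python3 -m creep '[[22,-6,15,0,0,0],[21,-5,15,0,0,0],[0,0,30,0,0,0],[0,0,30,0,0,0],[0,0,20,0,0,0]]' 0.1
python3 -m creep '[[0,0,0,0,0,0],[0,0,0,0,0,0],[0,0,0,0,0,0],[0,0,0,0,0,0],[0,0,0,0,0,0]]'
python3 - <<'E'
from h import *
to(.4442,-.0906,.073,-20)
E
```

```text
time: 28.05
eef_pos: [0.443, -0.0903, 0.1588]
orientation: [[0.939, -0.343, -0.003], [-0.343, -0.939, 0.001], [-0.003, 0.0, -1.0]]
force: [0.1, -0.7, -0.2]
grip_width: 0.0767
gripper_force: 0.0
time: 28.55
eef_pos: [0.4445, -0.0908, 0.1627]
orientation: [[0.939, -0.345, 0.002], [-0.345, -0.939, -0.001], [0.003, -0.0, -1.0]]
force: [0.3, -0.8, 0.5]
grip_width: 0.0771
gripper_force: 0.0
pos [ 0.4445 -0.0908  0.1627] th -20.17 shift mm [-0.6 -0.1 89.6] turn z -0.003
```

```bash
python3 -m creep '[[0,0,35,0,0,0],[0,0,30,0,0,0],[0,0,15,0,0,0],[0,0,8,0,0,0],[0,0,0,0,0,0]]'
python3 -m creep '[[0,0,0,0,0,0],[0,0,0,0,0,0],[0,0,0,0,0,0],[0,0,0,0,0,0],[0,0,0,0,0,0]]' 1 50
python3 -m creep '[[0,0,-5,0,0,0],[0,0,-15,0,0,0],[0,0,-30,0,0,0],[0,0,-30,0,0,0],[0,0,-10,0,0,0]]'
python3 - <<'E'
from h import *
to(.5897,-.3784,.18,-20)
p=pic('wrist','w11.png');a=cv2.imread('pics/w11.png');cv2.imwrite('pics/w11b.png',cv2.resize(a,(640,480)))
E
```

```text
time: 29.05
eef_pos: [0.4434, -0.0905, 0.0727]
orientation: [[0.939, -0.345, -0.001], [-0.345, -0.939, 0.0], [-0.001, 0.0, -1.0]]
force: [-0.4, -0.3, -0.6]
grip_width: 0.077
gripper_force: 0.0
time: 29.55
eef_pos: [0.4449, -0.0911, 0.0748]
orientation: [[0.939, -0.345, 0.003], [-0.345, -0.939, -0.001], [0.003, 0.0, -1.0]]
force: [0.0, -1.2, 5.9]
grip_width: 0.0318
gripper_force: 50.4
time: 30.05
eef_pos: [0.4449, -0.0908, 0.1658]
orientation: [[0.939, -0.345, 0.004], [-0.345, -0.939, -0.001], [0.004, -0.0, -1.0]]
force: [-0.3, 0.4, -2.9]
grip_width: 0.0318
gripper_force: 50.1
pos [ 0.4449 -0.0908  0.1658] th -20.17 shift mm [235.2 220.  -13.3] turn z -0.003
```

View pics/w11b.png

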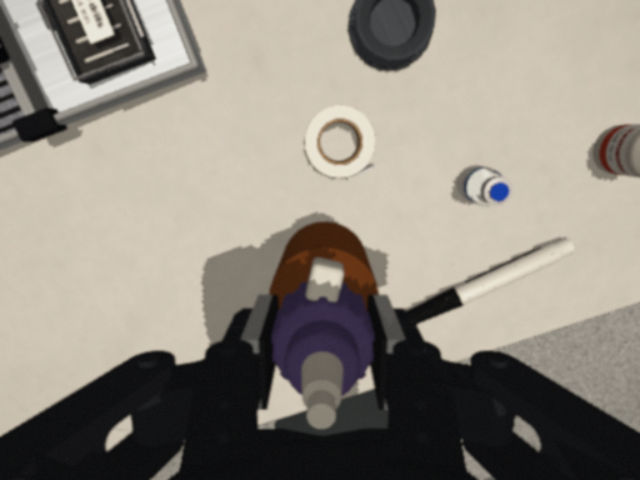

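The bottle is held upright by its collar, with the tab facing forward at (325,275). I'll carry it to the large stand.

```bash
python3 -m creep '[[15,14,0,0,0,0],[29,27,0,0,0,0],[32,30,0,0,0,0],[32,30,0,0,0,0],[32,30,0,0,0,0]]'
python3 -m creep '[[32,30,0,0,0,0],[29,27,0,0,0,0],[20,19,0,0,0,0],[10,9,0,0,0,0],[4,4,0,0,0,0]]'
python3 -m creep '[[0,0,0,0,0,0],[0,0,0,0,0,0],[0,0,0,0,0,0],[0,0,0,0,0,0],[0,0,0,0,0,0]]'
python3 - <<'E'
from h import *
to(.5902,-.3784,.084,-20)
p=pic('wrist','w12.png');a=cv2.imread('pics/w12.png');cv2.imwrite('pics/w12b.png',cv2.resize(a,(640,480)))
E
```

```text
time: 30.6
eef_pos: [0.5296, -0.2626, 0.1603]
orientation: [[0.939, -0.345, -0.004], [-0.345, -0.939, 0.003], [-0.004, -0.001, -1.0]]
force: [0.3, 0.1, -3.1]
grip_width: 0.0319
gripper_force: 50.1
time: 31.1
eef_pos: [0.5878, -0.3789, 0.1592]
orientation: [[0.938, -0.346, -0.005], [-0.346, -0.938, 0.003], [-0.005, -0.002, -1.0]]
force: [-0.1, -0.3, -2.9]
grip_width: 0.0318
gripper_force: 50.2
time: 31.6
eef_pos: [0.5886, -0.3776, 0.1638]
orientation: [[0.939, -0.344, 0.0], [-0.344, -0.939, -0.0], [0.001, 0.0, -1.0]]
force: [0.8, -0.4, -4.0]
grip_width: 0.0322
gripper_force: 50.2
pos [ 0.5886 -0.3776  0.1638] th -20.14 shift mm [ 1.8  0.2 79.8] turn z -0.002
```

View pics/w12b.png

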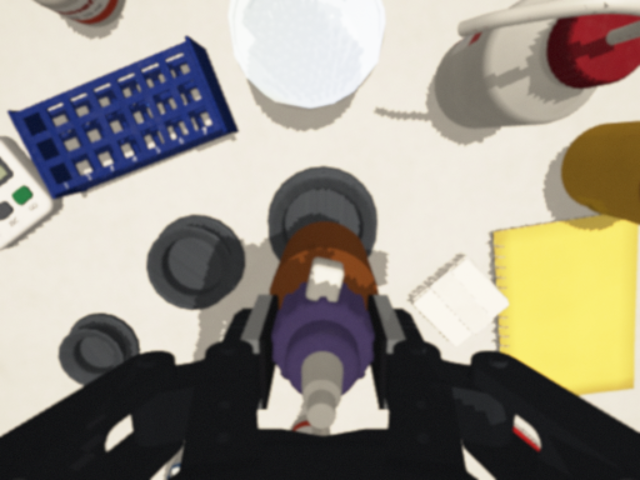

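The bottle is in line with the large well, whose rim is centred at (322,218). I'll lower it.

```bash
python3 -m creep '[[1,0,20,0,0,0],[0,0,20,0,0,0],[0,0,15,0,0,0],[0,0,10,0,0,0],[0,0,7,0,0,0]]'
python3 -m creep '[[0,0,5,0,0,0],[0,0,1,0,0,0],[0,0,0,0,0,0],[0,0,0,0,0,0],[0,0,0,0,0,0]]'
```

```text
time: 32.15
eef_pos: [0.5892, -0.3783, 0.0902]
orientation: [[0.939, -0.345, -0.001], [-0.345, -0.939, 0.001], [-0.001, -0.0, -1.0]]
force: [0.5, 0.3, -2.4]
grip_width: 0.032
gripper_force: 50.2
time: 32.65
eef_pos: [0.5898, -0.3788, 0.0862]
orientation: [[0.939, -0.345, 0.001], [-0.345, -0.939, -0.001], [0.001, 0.001, -1.0]]
force: [0.6, 0.2, -2.5]
grip_width: 0.0317
gripper_force: 50.2
```

```bash
python3 -m creep '[[0,0,2,0,0,0],[0,0,1,0,0,0],[0,0,0,0,0,0],[0,0,0,0,0,0],[0,0,0,0,0,0]]'
python3 -m creep '[[0,0,0,0,0,0],[0,0,0,0,0,0],[0,0,0,0,0,0],[0,0,0,0,0,0],[0,0,0,0,0,0]]' 0.25
python3 -m creep '[[0,0,-15,0,0,0],[0,0,-40,0,0,0],[0,0,-40,0,0,0],[0,0,-40,0,0,0],[0,0,-15,0,0,0]]'
python3 - <<'E'
from h import *
to(.38,-.30,.25,0)
p=pic('wrist','w13.png');a=cv2.imread('pics/w13.png')
p=pic('top','t13.png');b=cv2.imread('pics/t13.png')
cv2.imwrite('pics/w13b.png',np.hstack([cv2.resize(a,(400,300)),cv2.resize(b[140:290,200:400],(400,300))]))
E
```

```text
time: 33.15
eef_pos: [0.5897, -0.3786, 0.0829]
orientation: [[0.939, -0.345, 0.001], [-0.345, -0.939, -0.001], [0.001, 0.0, -1.0]]
force: [-1.2, 0.3, 0.8]
grip_width: 0.0318
gripper_force: 50.4
time: 33.65
eef_pos: [0.5895, -0.3785, 0.0824]
orientation: [[0.939, -0.345, 0.0], [-0.345, -0.939, -0.0], [0.0, 0.0, -1.0]]
force: [0.3, -0.4, 0.4]
grip_width: 0.0642
gripper_force: 0.0
time: 34.15
eef_pos: [0.5909, -0.3795, 0.2404]
orientation: [[0.939, -0.345, 0.009], [-0.345, -0.939, -0.007], [0.011, 0.003, -1.0]]
force: [0.3, -0.3, 0.2]
grip_width: 0.0641
gripper_force: 0.0
pos [ 0.5909 -0.3795  0.2404] th -20.18 shift mm [-225.2   -1.8  -12.1] turn z -0.352
```

View pics/w13b.png

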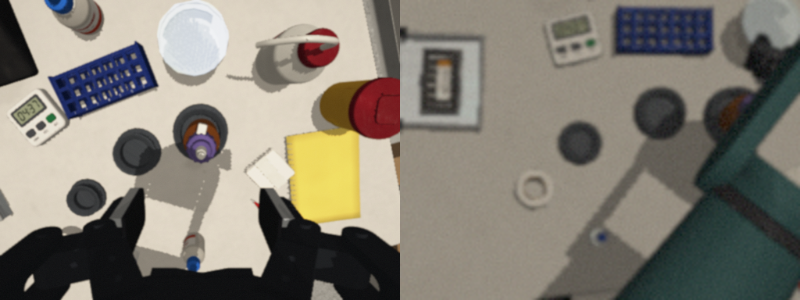

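The amber bottle stands upright in the large well, at (200,140) in the left half. I've now used up my picture views (slightly more than allowed), so from here I'll work from numbers only. Next is the dropper bottle.

```bash
python3 -m creep '[[-25,-2,0,0,0,0],[-40,-2,0,0,0,0],[-40,-2,-2,0,0,0],[-40,-2,-2,0,0,0],[-40,-2,-2,0,0,0]]' 0.25
python3 -m creep '[[-40,-2,-2,0,0,0],[-23,-2,0,0,0,0],[0,0,0,0,0,0],[0,0,0,0,0,0],[0,0,0,0,0,0]]'
cat > v.py <<'E'
from h import *
def blue(p):
    hsv=cv2.cvtColor(p['color'],cv2.COLOR_RGB2HSV)
    m=cv2.inRange(hsv,(100,110,60),(130,255,255))
    n,l,s,ce=cv2.connectedComponentsWithStats(m)
    return [(s[i].tolist(),ce[i]) for i in range(1,n) if s[i,4]>25]
def report(name):
    p=pic('wrist')
    for l in vision.landmark_of(p,name)[:3]: print('lm',np.array(l['xy']),round(l['confidence'],2),proj(p,l['xy'],0.0)[:2].round(4))
    for m in vision.masks_of(p,name)[:3]:
        k=m['pixels'];print('mask',m['bbox'],round(m['confidence'],2))
        (c,r)=cv2.minEnclosingCircle(np.argwhere(k)[:,::-1].astype(np.float32));print('  encl',np.array(c).round(1),round(r,1),[proj(p,c,z)[:2].round(4) for z in (.04,.055)])
    for s,c in blue(p): print('blue',s,c.round(1),proj(p,c,.06)[:2].round(4),proj(p,c,.075)[:2].round(4))
    T=np.array(p['cam_to_world']);print('cam',T[:3,3].round(3))
E
python3 - <<'E'
from v import *
report('cement_bottle');to(.423,-.303,.25,-20)
E
```

```text
time: 34.75
eef_pos: [0.4169, -0.3037, 0.235]
orientation: [[0.939, -0.345, -0.004], [-0.345, -0.939, 0.004], [-0.005, -0.002, -1.0]]
force: [-0.1, -0.6, 0.6]
grip_width: 0.0637
gripper_force: 0.0
time: 35.25
eef_pos: [0.362, -0.2799, 0.239]
orientation: [[0.939, -0.345, -0.001], [-0.345, -0.939, 0.001], [-0.002, -0.001, -1.0]]
force: [-0.2, -0.0, 0.4]
grip_width: 0.0642
gripper_force: 0.0
lm [263.1 101.7] 0.96 [ 0.4237 -0.3086]
mask [241.8, 86.4, 278.1, 118.2] 0.77
  encl [260.8 102.9] 17.4 [array([ 0.4233, -0.3054]), array([ 0.4233, -0.3053])]
blue [252, 93, 20, 22, 340] [261.5 103.3] [ 0.4227 -0.3057] [ 0.4226 -0.3055]
blue [150, 124, 10, 11, 91] [154.5 129.1] [ 0.4354 -0.2039] [ 0.4348 -0.2085]
cam [ 0.422 -0.302  0.381]
pos [ 0.3622 -0.2801  0.2396] th -20.15 shift mm [ 65.    0.6 -10.5] turn z -0.003
```

The body's apparent radius is 17 px at 0.33 m, which gives a 34 mm diameter, so this is the right (smaller) bottle. It stands at (0.423, -0.3055), directly under the camera.

```bash
python3 -m creep '[[33,1,20,0,0,0],[33,2,20,0,0,0],[0,0,30,0,0,0],[0,0,30,0,0,0],[0,0,25,0,0,0]]' 0.25
python3 -m creep '[[0,0,30,0,0,0],[0,0,25,0,0,0],[0,0,20,0,0,0],[0,0,13,0,0,0],[0,0,8,0,0,0]]'
python3 -m creep '[[0,0,0,0,0,0],[0,0,0,0,0,0],[0,0,0,0,0,0],[0,0,0,0,0,0],[0,0,0,0,0,0]]'
python3 - <<'E'
from h import *
to(.423,-.3055,.016,-20)
E
```

```text
time: 35.9
eef_pos: [0.4228, -0.3051, 0.1127]
orientation: [[0.939, -0.344, -0.002], [-0.344, -0.939, 0.002], [-0.002, -0.001, -1.0]]
force: [0.3, 0.1, -0.4]
grip_width: 0.0642
gripper_force: 0.0
time: 36.4
eef_pos: [0.4223, -0.305, 0.0178]
orientation: [[0.939, -0.345, -0.002], [-0.345, -0.939, 0.001], [-0.002, -0.001, -1.0]]
force: [-0.0, -0.3, 0.9]
grip_width: 0.0642
gripper_force: 0.0
time: 36.9
eef_pos: [0.4228, -0.3058, 0.0202]
orientation: [[0.939, -0.345, 0.001], [-0.345, -0.939, -0.001], [0.002, 0.001, -1.0]]
force: [-0.2, -0.2, 0.3]
grip_width: 0.0645
gripper_force: 0.0
pos [ 0.4228 -0.3058  0.0202] th -20.18 shift mm [ 0.1 -0.3  4.2] turn z -0.003
```

```bash
python3 -m creep '[[0,0,-5,0,0,0],[0,0,0,0,0,0],[0,0,0,0,0,0],[0,0,0,0,0,0],[0,0,0,0,0,0]]' 0.25
python3 -m creep '[[0,0,0,0,0,0],[0,0,0,0,0,0],[0,0,0,0,0,0],[0,0,0,0,0,0],[0,0,0,0,0,0]]' 1 20
python3 -m creep '[[0,0,-5,0,0,0],[0,0,-20,0,0,0],[0,0,-30,0,0,0],[0,0,-30,0,0,0],[0,0,-10,0,0,0]]'
python3 - <<'E'
from h import *
to(.5938,-.2813,.12,-20)
E
```

```text
time: 37.4
eef_pos: [0.4224, -0.3053, 0.0242]
orientation: [[0.939, -0.345, -0.0], [-0.345, -0.939, 0.0], [-0.0, 0.0, -1.0]]
force: [0.7, 0.3, -0.1]
grip_width: 0.0642
gripper_force: 0.0
time: 37.9
eef_pos: [0.4225, -0.3054, 0.0243]
orientation: [[0.939, -0.345, 0.0], [-0.345, -0.939, -0.0], [0.0, 0.0, -1.0]]
force: [-0.3, 0.5, 0.6]
grip_width: 0.0322
gripper_force: 20.0
time: 38.4
eef_pos: [0.424, -0.3068, 0.1233]
orientation: [[0.939, -0.345, 0.005], [-0.345, -0.939, -0.005], [0.006, 0.003, -1.0]]
force: [-0.0, -0.3, 0.2]
grip_width: 0.032
gripper_force: 20.0
pos [ 0.424  -0.3068  0.1233] th -20.17 shift mm [150.6 -82.5   4.1] turn z -0.003
```

```bash
python3 -m creep '[[20,-11,0,0,0,0],[38,-20,0,0,0,0],[40,-22,0,0,0,0],[34,-18,0,0,0,0],[20,-11,0,0,0,0]]'
python3 -m creep '[[0,0,0,0,0,0],[0,0,0,0,0,0],[0,0,0,0,0,0],[0,0,0,0,0,0],[0,0,0,0,0,0]]'
python3 - <<'E'
from v import *
report('stand_medium')
to(.5938,-.2813,.0325,-20)
E
```

```text
time: 38.9
eef_pos: [0.5955, -0.2797, 0.1176]
orientation: [[0.939, -0.344, -0.001], [-0.344, -0.939, 0.001], [-0.001, -0.001, -1.0]]
force: [-0.6, -1.1, -0.5]
grip_width: 0.0324
gripper_force: 20.0
time: 39.4
eef_pos: [0.5926, -0.2813, 0.1196]
orientation: [[0.938, -0.346, 0.0], [-0.346, -0.938, -0.0], [0.0, 0.0, -1.0]]
force: [-0.6, -0.4, -0.2]
grip_width: 0.0321
gripper_force: 20.0
lm [255.8 186.9] 0.7 [ 0.5946 -0.2804]
mask [214.0, 144.1, 302.4, 221.3] 0.69
  encl [256.  188.7] 45.0 [array([ 0.6022, -0.2836]), array([ 0.6056, -0.285 ])]
blue [95, 0, 216, 123, 12717] [199.2  52.2] [ 0.6908 -0.2829] [ 0.688  -0.2844]
blue [230, 258, 55, 83, 3106] [257.3 294.3] [ 0.538  -0.2609] [ 0.5465 -0.2641]
cam [ 0.652 -0.303  0.262]
pos [ 0.593  -0.2811  0.1197] th -20.21 shift mm [ 0.8 -0.1 87.2] turn z -0.004
```

```bash
python3 -m creep '[[1,0,25,0,0,0],[0,0,25,0,0,0],[0,0,18,0,0,0],[0,0,10,0,0,0],[0,0,6,0,0,0]]'
python3 -m creep '[[0,0,2,0,0,0],[0,0,0,0,0,0],[0,0,0,0,0,0],[0,0,0,0,0,0],[0,0,0,0,0,0]]'
```

```text
time: 40.05
eef_pos: [0.5939, -0.281, 0.0343]
orientation: [[0.939, -0.345, -0.001], [-0.345, -0.939, 0.001], [-0.001, -0.0, -1.0]]
force: [-0.0, 0.7, 0.6]
grip_width: 0.0321
gripper_force: 20.0
time: 40.55
eef_pos: [0.5947, -0.2814, 0.0341]
orientation: [[0.939, -0.345, 0.001], [-0.345, -0.939, -0.001], [0.001, 0.0, -1.0]]
force: [0.4, 0.0, -0.5]
grip_width: 0.0319
gripper_force: 20.0
```

```bash
python3 -m creep '[[0,0,1,0,0,0],[0,0,1,0,0,0],[0,0,0,0,0,0],[0,0,0,0,0,0],[0,0,0,0,0,0]]'
python3 -m creep '[[0,0,0,0,0,0],[0,0,0,0,0,0],[0,0,0,0,0,0],[0,0,0,0,0,0],[0,0,0,0,0,0]]' 0.4
python3 -m creep '[[0,0,-15,0,0,0],[0,0,-40,0,0,0],[0,0,-45,0,0,0],[0,0,-45,0,0,0],[0,0,-45,0,0,0]]'
python3 - <<'E'
from v import *
to(.375,-.18,.23,-20)
p=pic('wrist')
for s,c in blue(p): print('blue',s,c.round(1),proj(p,c,.07)[:2].round(4))
for l in vision.landmark_of(p,'cement_bottle')[:3]: print('lm',np.array(l['xy']),round(l['confidence'],2),proj(p,l['xy'],0.008)[:2].round(4))
E
```

```text
time: 41.05
eef_pos: [0.5947, -0.2814, 0.0324]
orientation: [[0.939, -0.345, 0.001], [-0.345, -0.939, -0.001], [0.001, 0.0, -1.0]]
force: [-1.7, 0.8, 4.9]
grip_width: 0.0322
gripper_force: 20.5
time: 41.55
eef_pos: [0.5942, -0.2811, 0.0309]
orientation: [[0.939, -0.345, -0.0], [-0.345, -0.939, 0.0], [-0.001, -0.0, -1.0]]
force: [0.1, -0.8, -0.5]
grip_width: 0.051
gripper_force: 0.0
time: 42.05
eef_pos: [0.5942, -0.2811, 0.2248]
orientation: [[0.939, -0.345, 0.002], [-0.345, -0.939, -0.001], [0.002, 0.0, -1.0]]
force: [0.4, 0.2, 0.3]
grip_width: 0.0515
gripper_force: 0.0
pos [ 0.5942 -0.2811  0.2248] th -20.18 shift mm [-240.6  -19.3   -5.7] turn z -0.003
blue [151, 11, 143, 108, 5618] [221.8  65.6] [ 0.6948 -0.2865]
blue [248, 168, 21, 22, 357] [258.1 178.3] [ 0.5953 -0.2819]
blue [235, 332, 9, 8, 61] [239.1 335.7] [ 0.4479 -0.2071]
lm [258.9 167.9] 0.79 [ 0.5935 -0.2823]
```

The dropper bottle is seated: contact came at the expected height, and its cap and base project to the same point. Now the vial.

```bash
python3 -m creep '[[-25,-2,0,0,0,0],[-43,-4,0,0,0,0],[-43,-4,0,0,0,0],[-43,-4,0,0,0,0],[-43,-3,0,0,0,0]]'
python3 -m creep '[[-30,-2,0,0,0,0],[-14,0,0,0,0,0],[0,0,0,0,0,0],[0,0,0,0,0,0],[0,0,0,0,0,0]]'
python3 - <<'E'
from v import *
report('vial');to(.435,-.203,.021,-20)
E
```

```text
time: 42.65
eef_pos: [0.4137, -0.1964, 0.2219]
orientation: [[0.939, -0.345, 0.001], [-0.345, -0.939, -0.001], [0.001, 0.0, -1.0]]
force: [-0.0, -0.6, -0.3]
grip_width: 0.0509
gripper_force: 0.0
time: 43.15
eef_pos: [0.3753, -0.1805, 0.2216]
orientation: [[0.939, -0.345, 0.001], [-0.345, -0.939, -0.0], [0.001, 0.0, -1.0]]
force: [0.2, -1.1, 0.2]
grip_width: 0.0509
gripper_force: 0.0
lm [256.8 102.9] 0.98 [ 0.4385 -0.2028]
mask [245.5, 91.3, 269.7, 119.6] 0.93
  encl [256.  105.1] 13.1 [array([ 0.4366, -0.2014]), array([ 0.4365, -0.2015])]
blue [251, 100, 12, 12, 106] [256.5 105.9] [ 0.4357 -0.2016] [ 0.4357 -0.2017]
cam [ 0.435 -0.203  0.364]
pos [ 0.3752 -0.1805  0.2211] th -20.17 shift mm [ 64.    0.6 200.1] turn z -0.003
```

```bash
python3 -m creep '[[33,-1,15,0,0,0],[32,0,20,0,0,0],[0,0,35,0,0,0],[0,0,35,0,0,0],[0,0,25,0,0,0]]' 0.4
python3 -m creep '[[0,0,25,0,0,0],[0,0,20,0,0,0],[0,0,14,0,0,0],[0,0,8,0,0,0],[0,0,2,0,0,0]]'
python3 -m creep '[[0,0,2,0,0,0],[0,0,0,0,0,0],[0,0,0,0,0,0],[0,0,0,0,0,0],[0,0,0,0,0,0]]'
python3 - <<'E'
from h import *
to(.4365,-.2018,.021,-20)
E
```

```text
time: 43.8
eef_pos: [0.4355, -0.2012, 0.0881]
orientation: [[0.939, -0.345, -0.004], [-0.345, -0.939, 0.002], [-0.004, -0.001, -1.0]]
force: [0.2, 0.4, -0.8]
grip_width: 0.0513
gripper_force: 0.0
time: 44.3
eef_pos: [0.4356, -0.2014, 0.0211]
orientation: [[0.939, -0.345, -0.002], [-0.345, -0.939, 0.001], [-0.002, -0.0, -1.0]]
force: [-0.1, -0.1, 0.3]
grip_width: 0.0512
gripper_force: 0.0
time: 44.8
eef_pos: [0.4363, -0.2019, 0.0208]
orientation: [[0.939, -0.345, 0.001], [-0.345, -0.939, -0.001], [0.001, 0.0, -1.0]]
force: [-0.8, 0.1, 0.9]
grip_width: 0.0513
gripper_force: 0.0
pos [ 0.4363 -0.2019  0.0208] th -20.18 shift mm [ 0.1 -0.2 -0.2] turn z -0.003
```

```bash
python3 -m creep '[[0,0,0,0,0,0],[0,0,0,0,0,0],[0,0,0,0,0,0],[0,0,0,0,0,0],[0,0,0,0,0,0]]' 1 25
python3 -m creep '[[0,0,-5,0,0,0],[0,0,-20,0,0,0],[0,0,-30,0,0,0],[0,0,-25,0,0,0],[0,0,-10,0,0,0]]'
python3 - <<'E'
from h import *
to(.5545,-.1805,.11,-20)
E
```

```text
time: 45.3
eef_pos: [0.4362, -0.2018, 0.0206]
orientation: [[0.939, -0.345, 0.0], [-0.345, -0.939, -0.0], [0.001, 0.0, -1.0]]
force: [0.2, 0.2, 1.2]
grip_width: 0.0221
gripper_force: 24.7
time: 45.8
eef_pos: [0.4373, -0.2025, 0.1133]
orientation: [[0.939, -0.345, 0.004], [-0.345, -0.939, -0.003], [0.005, 0.001, -1.0]]
force: [-0.1, -0.0, -0.5]
grip_width: 0.0225
gripper_force: 24.6
pos [ 0.4373 -0.2025  0.1133] th -20.18 shift mm [102.4 -61.1   3.7] turn z -0.003
```

```bash
python3 -m creep '[[15,-9,0,0,0,0],[28,-16,0,0,0,0],[30,-18,0,0,0,0],[20,-12,0,0,0,0],[10,-6,0,0,0,0]]'
python3 -m creep '[[0,0,0,0,0,0],[0,0,0,0,0,0],[0,0,0,0,0,0],[0,0,0,0,0,0],[0,0,0,0,0,0]]'
python3 - <<'E'
from v import *
report('stand_small')
to(.5545,-.1805,.03,-20)
E
```

```text
time: 46.3
eef_pos: [0.5547, -0.1792, 0.109]
orientation: [[0.939, -0.344, -0.002], [-0.344, -0.939, 0.001], [-0.002, -0.0, -1.0]]
force: [-0.4, -0.2, -1.0]
grip_width: 0.0224
gripper_force: 24.6
time: 46.8
eef_pos: [0.5532, -0.1803, 0.1106]
orientation: [[0.938, -0.346, 0.0], [-0.346, -0.938, -0.0], [0.0, 0.0, -1.0]]
force: [-0.2, -0.1, -0.3]
grip_width: 0.022
gripper_force: 24.6
lm [259.2 190.1] 0.83 [ 0.5539 -0.1818]
lm [372.9  91.5] 0.19 [ 0.594  -0.2833]
mask [220.7, 149.0, 290.7, 224.6] 0.81
  encl [255.2 190.9] 38.4 [array([ 0.5636, -0.1824]), array([ 0.5671, -0.1838])]
blue [390, 65, 51, 39, 1414] [413.4  84.7] [ 0.5943 -0.2858] [ 0.5958 -0.2793]
blue [253, 229, 27, 10, 50] [265.8 231.8] [ 0.542  -0.1814] [ 0.5476 -0.1831]
blue [243, 273, 31, 29, 683] [257.8 286.8] [ 0.5087 -0.164 ] [ 0.5168 -0.167 ]
cam [ 0.613 -0.202  0.253]
pos [ 0.5535 -0.1801  0.1105] th -20.2 shift mm [ 1.   0.  80.5] turn z -0.003
```

Aligned to about 1 mm. The seat is expected at TCP z ≈ 0.0286.

```bash
python3 -m creep '[[1,0,22,0,0,0],[0,0,22,0,0,0],[0,0,18,0,0,0],[0,0,10,0,0,0],[0,0,6,0,0,0]]'
python3 -m creep '[[0,0,2,0,0,0],[0,0,1,0,0,0],[0,0,0,0,0,0],[0,0,0,0,0,0],[0,0,0,0,0,0]]'
```

```text
time: 47.45
eef_pos: [0.5542, -0.1802, 0.0313]
orientation: [[0.939, -0.345, -0.001], [-0.345, -0.939, 0.0], [-0.001, -0.0, -1.0]]
force: [-0.3, -0.8, -0.1]
grip_width: 0.0228
gripper_force: 24.6
time: 47.95
eef_pos: [0.5551, -0.1805, 0.03]
orientation: [[0.939, -0.345, 0.001], [-0.345, -0.939, -0.001], [0.001, 0.0, -1.0]]
force: [-0.5, 0.5, -0.3]
grip_width: 0.0223
gripper_force: 24.6
```

```bash
python3 -m creep '[[0,0,1,0,0,0],[0,0,1,0,0,0],[0,0,0,0,0,0],[0,0,0,0,0,0],[0,0,0,0,0,0]]'
python3 -m creep '[[0,0,0,0,0,0],[0,0,0,0,0,0],[0,0,0,0,0,0],[0,0,0,0,0,0],[0,0,0,0,0,0]]' 0.5
python3 -m creep '[[0,0,-15,0,0,0],[0,0,-40,0,0,0],[0,0,-45,0,0,0],[0,0,-45,0,0,0],[0,0,-45,0,0,0]]'
python3 -m creep '[[-30,0,-10,0,0,0],[-30,0,-10,0,0,0],[-30,0,-10,0,0,0],[0,0,0,0,0,0],[0,0,0,0,0,0]]'
python3 - <<'E'
from v import *
for c in ['wrist','scene','top']:
    p=pic(c)
    for n in ['vial','cement_bottle','agent_bottle','bit_box','hex_driver']:
        for l in vision.landmark_of(p,n)[:2]: print(c,n,np.array(l['xy']),round(l['confidence'],2),proj(p,l['xy'],0.008)[:2].round(4))
    if c=='wrist':
        for s,k in blue(p): print('blue',s,k.round(1),proj(p,k,.061)[:2].round(4),proj(p,k,.08)[:2].round(4))
E
```

```text
time: 48.45
eef_pos: [0.5552, -0.1805, 0.0285]
orientation: [[0.939, -0.345, 0.001], [-0.345, -0.939, -0.001], [0.001, 0.0, -1.0]]
force: [-1.7, 1.2, 4.7]
grip_width: 0.0225
gripper_force: 25.1
time: 48.95
eef_pos: [0.5546, -0.1803, 0.0271]
orientation: [[0.939, -0.345, -0.0], [-0.345, -0.939, 0.0], [-0.0, 0.0, -1.0]]
force: [0.3, -0.0, 0.2]
grip_width: 0.0428
gripper_force: 0.0
time: 49.45
eef_pos: [0.5545, -0.1802, 0.2206]
orientation: [[0.939, -0.345, 0.002], [-0.345, -0.939, -0.001], [0.002, 0.0, -1.0]]
force: [0.7, -1.1, 0.6]
grip_width: 0.0426
gripper_force: 0.0
time: 49.95
eef_pos: [0.4704, -0.1493, 0.2491]
orientation: [[0.939, -0.345, 0.003], [-0.345, -0.939, -0.002], [0.004, 0.0, -1.0]]
force: [-0.3, 1.0, -0.5]
grip_width: 0.0429
gripper_force: 0.0
wrist vial [255.4  84.1] 0.77 [ 0.5533 -0.1772]
wrist cement_bottle [337.9   7. ] 0.87 [ 0.5949 -0.2828]
wrist bit_box [79.3 73.2] 0.88 [ 0.6294 -0.0037]
blue [253, 72, 11, 12, 100] [257.8  77.3] [ 0.5549 -0.1805] [ 0.5535 -0.18  ]
scene vial [282.  223.3] 0.64 [ 0.5627 -0.1722]
scene vial [284.2 227.9] 0.19 [ 0.5506 -0.1868]
scene cement_bottle [331.  234.7] 0.95 [ 0.5909 -0.2872]
scene cement_bottle [366.9 199.7] 0.64 [ 0.7755 -0.2902]
scene agent_bottle [367.7 248.6] 0.77 [ 0.5933 -0.3746]
scene bit_box [242.4 189.2] 0.72 [0.631 0.006]
scene bit_box [281.8 221.7] 0.2 [ 0.5678 -0.1681]
scene hex_driver [208.5 176.9] 0.69 [0.6281 0.1311]
top cement_bottle [330.4 127.9] 0.77 [ 0.7723 -0.2855]
top cement_bottle [328.8 195. ] 0.46 [ 0.5959 -0.2789]
top agent_bottle [369.  198.6] 0.73 [ 0.5878 -0.3827]
top bit_box [221.4 181.2] 0.66 [ 0.6279 -0.0056]
top hex_driver [168.2 179.8] 0.81 [0.6298 0.13  ]
top hex_driver [328.6 194.6] 0.62 [ 0.5969 -0.2784]
```

```bash
python3 -c "
from h import *
print(job.hand_in())"
```

```text
the job is handed in; nothing more can be done
None
```

I handed the job in at about 50 s with the partition at about 0.1, the driver and box set in their compartments and all three vessels upright in their matching stands by the contact and camera checks; I viewed 16 pictures, two over the limit of 14.

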